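# Screw down the wiring box cover evenly

### The arm

A 6-joint arm with a two-finger parallel gripper is mounted at the origin on the work surface. World frame = base frame: x ahead of the robot, y to its left, z up, the work surface at z = 0. Lengths are in m, angles in rad, forces in N, time in s.
With the tool pointing down it reaches from about 0.3 to 0.875 m from the base axis. Payload 4.2 kg.
Tool frame: the origin (TCP) lies on the centre line of the jaws, within the pads' length; the fingertips stand 22 mm ahead of it and the grasp point (between the pads) lies 3 mm ahead of it; z points along the fingers, y is the line along which they close (so a half turn about z gives the same grasp; the last joint's range is limited). The gripper opens to 85 mm and grips with 20 to 120 N. Pads are 22 mm wide; open, the fingers measure 114 mm over their backs; the gripper's body (76 mm by 85 mm) begins 54 mm behind the grasp point. The pads swing forward as they close: fully open they stand 13 mm farther back than shut.
Start: joints at [-0.02, 0.32, 1.565, -0, 1.257, -0.02], TCP at [0.575, 0, 0.221] pointing down, gripper open.
Joint ranges: [-3.11, 3.11], [-0.84, 2.01], [0.21, 2.61], [-1.34, 4.49], [0.05, 2.63], [-2.56, 2.56]. Speed limits (rad/s): [2.57, 2.57, 3.14, 3.14, 3.14, 3.14].

### API

Orientations are given as a unit quaternion [w, x, y, z].
In Python, from rig import env gives the robot as it stands.
- The arm moves only by the tool send_rows, never from a script. Its argument "deltas" is a list of rows, each an object of numbers: "gripper": the closure, from 0 (fully open) to 1 (shut); "dx", "dy", "dz": the shift along the tool's x, y, z in units of 20 mm (1.0 is 20 mm); "rx", "ry", "rz": the turn, a rotation vector about the tool's x, y, z in units of 5 degrees (1.0 is 5 degrees). In form: [{"gripper": .., "dx": .., "dy": .., "dz": .., "rx": .., "ry": .., "rz": ..}, ...]. A call has 1 to 20 rows; each row shifts and turns the commanded pose from where the row before left it, along the tool's axes as they then stand; what a row does not reach is not made up. A row lasts 1/8 s, in which the tool goes at most 62.5 mm and 10.7 degrees, less where a joint would pass 70% of its speed; a pose out of reach is approached as far as the arm can. A call with a number of a shift or a turn outside -1 to 1 is refused whole. A call with a gripper value outside its range is refused whole. The fingers move at their own pace and stop on an object; "grip_force" is the grip in N (left out, the last holds). Time passes only in rows, so rows that do not move let the fingers close. It gives the time, the measured TCP pose, the force, the opening and the grip force at its end, in the units of the state.
- env.observe(): the state, without advancing time (a new reading comes with each control period).
- env.grab_frame(name): name is "scene" or "side" or "wrist"; returns a dict with "pixels" (420x560x3 uint8, red, green, blue), "fx", "fy", "cx", "cy" (pixels), "position" and "rotation" of the camera in the world. Camera axes: x right, y down, z forward; pixel columns grow to the right and rows downward; lengths in m; the calibration is good to about 2 mm. A picture is of the moment at which its call begins. There is no depth.
- env.close_job(): hands the job in; it is judged then, once.
Trained networks look in a picture, given as the dict that the camera call returned (one of the last four; its "shot" number tells which), for a name from the list of things; names that differ only in an ending like _2 or _b are one class to them, and where a whole thing is asked for, a point or a joint stands for the part that bears it (a point fixed in the world has none). Each returns a list of dicts, best first, with "score" (0 to 1); they miss things now and then, are a little off and sometimes report something else, mostly with a low value. They report only what shows in the picture. A call takes as long as a camera call. They do not tell look-alikes from the thing itself.
- env.cut_out(picture, target): "pixels" (420x560 bool, what is visible of it) and "centre" ([column, row] in pixels, amid what is visible of it).
The state is a dict: "clock": time; "q": joint angles; "joint_vel": joint speeds; "joint_torque": joint torques, N m; "ee_pos": TCP position; "orientation": TCP orientation; "force": force on the tool from outside, world axes, zero at the start; "torque": the same for the moment, N m; "width": finger opening in m; "gripper_force": force on a finger pad.
Only numpy, scipy, OpenCV 4.12 (cv2) and the standard library are available. Lean on these libraries where they do the work, as an engineer would, in place of code of your own. Each camera call takes 0.05 s, during which the arm holds its last target. There are 200 camera calls.

### The job

Close the white wiring box on the windowsill: tighten the four wing screws of its cover clockwise, first all round to about half-way and only then, in a second round, until each is felt to be snug, going crosswise each round (from a screw to the diagonally opposite one, then the other two). Do not let the cover cock over, do not overtighten any screw, and leave the other things on the sill alone.

Things in the scene. Friction and masses are not known exactly. Their poses are not given: they have to be found in the camera images.
- box: White plastic wiring box fixed to the sill, 140 mm (its x) by 160 mm (its y), rim 42.5 mm high; origin at the centre of its underside. It may stand turned by up to 0.4 rad. The screws stand at x = +-45 mm, y = +-55 mm in its frame: a near left, b far left, c far right, d near right (near = -x, left = +y); a is diagonal to c, b to d.
- lid: Loose rigid white cover, 126 x 146 x 5 mm, inside the box's rim; origin at the centre of its underside, z up. Springs (0.4 N/mm a corner) push it up against the collars, so each corner follows its screw. Somewhere between 0.78 and 1.32 rad of turn (unseen, nearly equal at the corners) it meets firm rubber seats under the screws.
- screw_a (a joint): Turn of the near left wing screw, rad, growing clockwise seen from above, which tightens; starts loose at 0 to 0.15. A steep cam thread carries it down 8 mm per rad against a steady friction of about 0.2 N m, which also holds it where it is left; each N pressed down on the wing saves 0.008 N m of that. Half-way is about 0.55; snug is found by feel somewhere between 0.8 and 1.55, differently each time (see lid and the collar).
- wing_a (a point): Top centre of the near left screw's grey plastic wing, on the screw's axis; about 72 mm above the sill when loose. Its x axis runs along the wing, and turns and sinks with the screw. The wing is an upright bar 32 mm long, 9 mm thick and 23 mm high; the wing twists springily on its screw by 0.33 rad per N m (about 0.07 while running down) and springs back when let go.
- collar_a: Steel collar with spring washer of the near left screw, 20 mm wide, under the wing; origin at the centre of its underside, which bears on the lid. Once the lid is on its seat its load on the lid grows about 110 N per rad, adding 0.008 N m of turning moment per N. Snug: 0.06 to 0.09 N m above free running (10 to 15 N); under 5 N is loose, over 23 N too tight.
- screw_b (a joint): Turn of the far left wing screw, rad, growing clockwise seen from above, which tightens; starts loose at 0 to 0.15. A steep cam thread carries it down 8 mm per rad against a steady friction of about 0.2 N m, which also holds it where it is left; each N pressed down on the wing saves 0.008 N m of that. Half-way is about 0.55; snug is found by feel somewhere between 0.8 and 1.55, differently each time (see lid and the collar).
- wing_b (a point): Top centre of the far left screw's grey plastic wing, on the screw's axis; about 72 mm above the sill when loose. Its x axis runs along the wing, and turns and sinks with the screw. The wing is an upright bar 32 mm long, 9 mm thick and 23 mm high; the wing twists springily on its screw by 0.33 rad per N m (about 0.07 while running down) and springs back when let go.
- collar_b: Steel collar with spring washer of the far left screw, 20 mm wide, under the wing; origin at the centre of its underside, which bears on the lid. Once the lid is on its seat its load on the lid grows about 110 N per rad, adding 0.008 N m of turning moment per N. Snug: 0.06 to 0.09 N m above free running (10 to 15 N); under 5 N is loose, over 23 N too tight.
- screw_c (a joint): Turn of the far right wing screw, rad, growing clockwise seen from above, which tightens; starts loose at 0 to 0.15. A steep cam thread carries it down 8 mm per rad against a steady friction of about 0.2 N m, which also holds it where it is left; each N pressed down on the wing saves 0.008 N m of that. Half-way is about 0.55; snug is found by feel somewhere between 0.8 and 1.55, differently each time (see lid and the collar).
- wing_c (a point): Top centre of the far right screw's grey plastic wing, on the screw's axis; about 72 mm above the sill when loose. Its x axis runs along the wing, and turns and sinks with the screw. The wing is an upright bar 32 mm long, 9 mm thick and 23 mm high; the wing twists springily on its screw by 0.33 rad per N m (about 0.07 while running down) and springs back when let go.
- collar_c: Steel collar with spring washer of the far right screw, 20 mm wide, under the wing; origin at the centre of its underside, which bears on the lid. Once the lid is on its seat its load on the lid grows about 110 N per rad, adding 0.008 N m of turning moment per N. Snug: 0.06 to 0.09 N m above free running (10 to 15 N); under 5 N is loose, over 23 N too tight.
- screw_d (a joint): Turn of the near right wing screw, rad, growing clockwise seen from above, which tightens; starts loose at 0 to 0.15. A steep cam thread carries it down 8 mm per rad against a steady friction of about 0.2 N m, which also holds it where it is left; each N pressed down on the wing saves 0.008 N m of that. Half-way is about 0.55; snug is found by feel somewhere between 0.8 and 1.55, differently each time (see lid and the collar).
- wing_d (a point): Top centre of the near right screw's grey plastic wing, on the screw's axis; about 72 mm above the sill when loose. Its x axis runs along the wing, and turns and sinks with the screw. The wing is an upright bar 32 mm long, 9 mm thick and 23 mm high; the wing twists springily on its screw by 0.33 rad per N m (about 0.07 while running down) and springs back when let go.
- collar_d: Steel collar with spring washer of the near right screw, 20 mm wide, under the wing; origin at the centre of its underside, which bears on the lid. Once the lid is on its seat its load on the lid grows about 110 N per rad, adding 0.008 N m of turning moment per N. Snug: 0.06 to 0.09 N m above free running (10 to 15 N); under 5 N is loose, over 23 N too tight.
- press_box: Bystander: small white plastic box with a press-button lid, 50 x 75 x 33 mm; origin at the centre of its underside.
- teapot_lid: Bystander: brown ceramic teapot lid, 84 mm across, 37 mm high with its knob; origin at the centre of its underside.
- bowl: Bystander: upturned glass dessert bowl, 104 mm across, 52 mm high; origin at the centre of its underside.
- strainer: Bystander: aluminium tea strainer, cup 72 mm across and 26 mm high with a handle to its -x, 108 mm from cup centre to handle end; origin at the centre of its underside.
Things that resemble listed ones, but are neither listed nor needed, are in the scene too. Of the things that look like the lid, the smallest one is meant.

How it is judged:
On the way:
1. first round done: all four screws are turned to between 0.3 and 0.72 rad at once, and none is further (value of joint screw_a between 0.3 and 0.72 rad and value of joint screw_b between 0.3 and 0.72 rad and value of joint screw_c between 0.3 and 0.72 rad and value of joint screw_d between 0.3 and 0.72 rad), for 0.1 s.
At the end, for the whole second after the job is handed in: every screw collar clamps the lid with more than 5 N and less than 23 N, the lid is level with the box within 0.025 rad and down on its seats (its underside less than 34.5 mm above the box's underside), and all is at rest (contact force between collar_a and lid between 5 and 23 N and contact force between collar_b and lid between 5 and 23 N and contact force between collar_c and lid between 5 and 23 N and contact force between collar_d and lid between 5 and 23 N and angle between the z axis of lid and the z axis of box, either way round below 0.025 rad and z of lid in the frame of box below 0.0345 m and linear speed of lid below 0.01 m/s and velocity of joint each of screw_a, screw_b, screw_c, screw_d below 0.05 rad/s); the robot touches nothing.
It fails at once if a screw is overtightened: its collar presses the lid with more than 23 N (contact force between any of collar_a, collar_b, collar_c, collar_d and lid above 23 N).
It fails at once if the lid is cocked by more than 0.06 rad to the box (angle between the z axis of lid and the z axis of box, either way round above 0.06 rad).
It fails at once if first round not crosswise: two neighbouring screws are past 0.3 rad while the other two are both short of it ((value of joint each of screw_a, screw_b above 0.3 rad and value of joint each of screw_c, screw_d below 0.3 rad) or (value of joint each of screw_b, screw_c above 0.3 rad and value of joint each of screw_d, screw_a below 0.3 rad) or (value of joint each of screw_c, screw_d above 0.3 rad and value of joint each of screw_a, screw_b below 0.3 rad) or (value of joint each of screw_d, screw_a above 0.3 rad and value of joint each of screw_b, screw_c below 0.3 rad)).
It fails at once if second round not crosswise: two neighbouring screws are past 0.75 rad while the other two are both short of it ((value of joint each of screw_a, screw_b above 0.75 rad and value of joint each of screw_c, screw_d below 0.75 rad) or (value of joint each of screw_b, screw_c above 0.75 rad and value of joint each of screw_d, screw_a below 0.75 rad) or (value of joint each of screw_c, screw_d above 0.75 rad and value of joint each of screw_a, screw_b below 0.75 rad) or (value of joint each of screw_d, screw_a above 0.75 rad and value of joint each of screw_b, screw_c below 0.75 rad)).
It fails at once if another thing on the sill is moved by more than 20 mm (distance of any of press_box, teapot_lid, bowl, strainer from where it was at the start of the episode above 0.02 m).
It also fails if it takes over 72 s, if anything falls off the work surface, if the arm or the gripper's body presses on something with over 40 N, if the wrist force passes 120 N, or if a joint passes its speed limit or range.

## Working session

There is one attempt and no reset: what is moved stays moved. The work goes in short steps, Python scripts to look and compute and a tool call to move; the robot and the scene stay as the last step left them, time stands still between calls to the robot, and variables do not carry over. Pictures are saved under pics/ and viewed, at most 10 in all, crops included, and the job is handed in when it is done.

Besides the shell and the picture viewer there is one more tool, called after ">>>" by a JSON object that holds its "method" and its "body". send_rows: Moves the arm, as the interface text tells. Its arguments: {"type":"object","properties":{"deltas":{"type":"array"},"grip_force":{"type":"number"}},"required":["deltas"]}

```bash
ls; mkdir -p pics; python3 - <<'E'
from rig import env
import cv2,numpy as np
print(env.observe())
ims=[]
for n in ["scene","side"]:
    p=env.grab_frame(n)
    print(n,p["fx"],p["cx"],p["cy"],p["position"],np.round(p["rotation"],3).tolist())
    for t in ["wing_a","lid","box","collar_a"]:
        for r in env.cut_out(p,t)[:7]:
            print(t,round(r["score"],2),np.round(r["centre"],1),r["pixels"].sum())
    cv2.imwrite(f"pics/{n}0.png",cv2.cvtColor(p["pixels"],cv2.COLOR_RGB2BGR))
E
```

```text
pics
{'clock': 0.0, 'q': array([-2.00294308e-02,  3.20313523e-01,  1.56571158e+00,  4.97058826e-05,
        1.25737023e+00, -2.00162419e-02]), 'joint_vel': array([ 0.00035147,  0.00069854, -0.00083281, -0.00193794,  0.0020796 ,
        0.0010898 ]), 'joint_torque': array([ 7.05825660e-04, -4.15526962e+01, -2.34157133e+01, -1.88356019e-06,
        8.09230405e-03,  1.54784908e-05]), 'ee_pos': array([5.74498614e-01, 9.44760474e-06, 2.19757208e-01]), 'orientation': array([-6.66351309e-04,  7.07116590e-01,  7.07096397e-01, -6.07411548e-04]), 'force': array([-1.15208017,  0.49075588,  0.53614894]), 'torque': array([ 0.03086251, -0.02679807, -0.00175135]), 'gripper_force': 0.0, 'width': 0.08542866619495809}
scene 503.9812543556962 276.1577427934239 202.9142774574814 [ 1.31356129 -0.6300193   1.21169946] [-0.32, 0.837, 0.411, -0.168]
wing_a 0.62 [294.6 192.8] 54
wing_a 0.47 [315.5 201.7] 68
lid 0.91 [357.8 276.9] 3207
lid 0.77 [324.3 124.6] 468
lid 0.75 [294. 213.] 1247
lid 0.68 [318.6 200.9] 63
lid 0.25 [210.9 298.5] 583
box 0.8 [296. 226.] 927
box 0.28 [291.4 190.7] 56
box 0.22 [320.9 203.9] 53
collar_a 0.61 [316.2 202.2] 64
collar_a 0.51 [272.5 207.4] 77
collar_a 0.5 [296.6 225.3] 59
collar_a 0.45 [291.4 189.7] 77
collar_a 0.4 [317.9 200.3] 69
side 537.2470682644582 278.72760450504126 210.02497617178165 [ 0.01424232 -0.92886481  0.87255899] [-0.425, 0.873, -0.218, 0.098]
wing_a 0.6 [254.8 197.3] 106
wing_a 0.56 [310.3 204.7] 97
wing_a 0.24 [257.3 156.5] 359
lid 0.95 [128.2 187.7] 2319
lid 0.9 [282.5 207.5] 1522
lid 0.83 [368.6 182.4] 2427
collar_a 0.66 [282.4 184.8] 82
collar_a 0.6 [283.9 215.6] 128
collar_a 0.47 [253.8 196.8] 106
```

View pics/scene0.png

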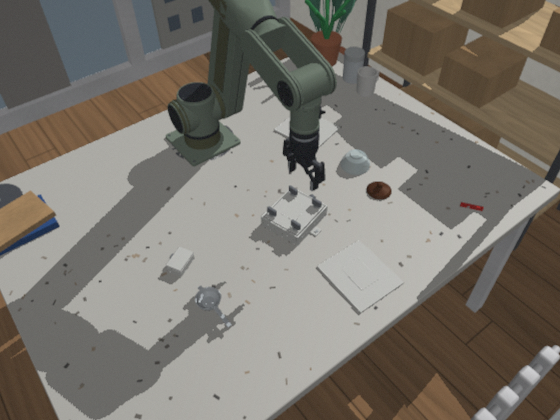

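View pics/side0.png

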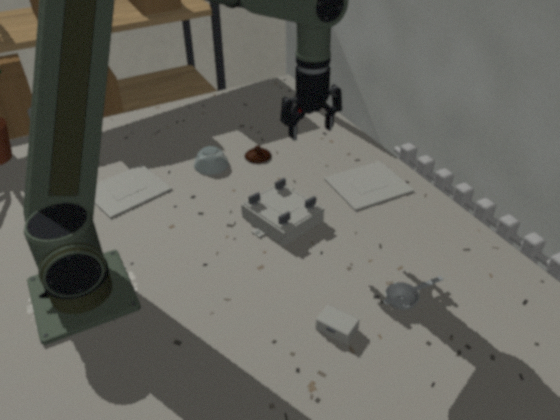

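The scene shows three lid-like white plates: one at (360,275), one at (310,128), and the box's inner cover at (294,213), which is the smallest and the one meant. Its wings are at about (293,190), (317,203), (272,211) and (296,225). In the side view the plates are at (128,188) and (368,182), and the box is at (283,208). Next I'll locate the box and check it in a close crop.

```bash
cat > h.py <<'E'
import numpy as np,cv2
from rig import env
from scipy.spatial.transform import Rotation as R
from scipy.optimize import least_squares
def onplane(p,px,z):
    d=np.array(p["rotation"])@[(px[0]-p["cx"])/p["fx"],(px[1]-p["cy"])/p["fy"],1]
    c=np.array(p["position"]);return (c+d*(z-c[2])/d[2])
def proj(p,X):
    v=(np.atleast_2d(X)-p["position"])@np.array(p["rotation"])
    return np.c_[v[:,0]/v[:,2]*p["fx"]+p["cx"],v[:,1]/v[:,2]*p["fy"]+p["cy"]]
L={'a':(-.045,.055),'b':(.045,.055),'c':(.045,-.055),'d':(-.045,-.055)}
def screws(b,z=.068):
    c,s=np.cos(b[2]),np.sin(b[2])
    return {k:np.array([b[0]+c*x-s*y,b[1]+s*x+c*y,z]) for k,(x,y) in L.items()}
def save(p,n,box=None,f=1):
    im=cv2.cvtColor(p["pixels"],cv2.COLOR_RGB2BGR)
    if box: im=im[box[1]:box[3],box[0]:box[2]]
    cv2.imwrite("pics/"+n,cv2.resize(im,None,fx=f,fy=f,interpolation=cv2.INTER_CUBIC))
E
python3 - <<'E'
from h import *
P={n:env.grab_frame(n) for n in["scene","side"]}
W={"scene":[(293,190),(317,203),(272,211),(296,225)],"side":[(281,184),(311,203),(254,198),(284,217)]}
for n in P:
    for w in W[n]: print(n,w,np.round(onplane(P[n],w,.066),3))
def res(b):
    r=[]
    S=np.array(list(screws(b,.062).values()))
    for n in P:
        q=proj(P[n],S); 
        for w in W[n]: r+=list((q-w)[np.argmin(((q-w)**2).sum(1))])
    return r
m=np.mean([onplane(P[n],w,.062) for n in P for w in W[n]],0)
for y in(-.3,-.15,0,.15,.3):
    s=least_squares(res,[m[0],m[1],y]);print(np.round(s.x,4),round(s.cost,1))
p=P["side"];save(p,"side_crop.png",(220,150,350,260),5)
E
```

```text
Traceback (most recent call last):
  File "h.py", line 6, in onplane
    d=np.array(p["rotation"])@[(px[0]-p["cx"])/p["fx"],(px[1]-p["cy"])/p["fy"],1]
      ~~~~~~~~~~~~~~~~~~~~~~~^~~~~~~~~~~~~~~~~~~~~~~~~~~~~~~~~~~~~~~~~~~~~~~~~~~~
ValueError: matmul: Input operand 1 has a mismatch in its core dimension 0, with gufunc signature (n?,k),(k,m?)->(n?,m?) (size 3 is different from 4)
```

Rotation is a quaternion.

```bash
sed -i 's/np.array(p\["rotation"\])/rot(p)/' h.py; sed -i '4a def rot(p):\n    q=p["rotation"];return R.from_quat([q[1],q[2],q[3],q[0]]).as_matrix()' h.py
cat > fit0.py <<'E'
from h import *
P={n:env.grab_frame(n) for n in["scene","side"]}
W={"scene":[(293,190),(317,203),(272,211),(296,225)],"side":[(281,184),(311,203),(254,198),(284,217)]}
for n in P:
    for w in W[n]: print(n,w,np.round(onplane(P[n],w,.066),3))
def res(b):
    r=[]
    S=np.array(list(screws(b,.062).values()))
    for n in P:
        q=proj(P[n],S); 
        for w in W[n]: r+=list((q-w)[np.argmin(((q-w)**2).sum(1))])
    return r
m=np.mean([onplane(P[n],w,.062) for n in P for w in W[n]],0)
for y in(-.3,-.15,0,.15,.3):
    s=least_squares(res,[m[0],m[1],y]);print(np.round(s.x,4),round(s.cost,1))
p=P["side"];save(p,"side_crop.png",(220,150,350,260),5)
E
python3 fit0.py
```

```text
scene (293, 190) [0.457 0.061 0.066]
scene (317, 203) [0.546 0.085 0.066]
scene (272, 211) [ 0.487 -0.044  0.066]
scene (296, 225) [ 0.575 -0.021  0.066]
side (281, 184) [0.534 0.077 0.066]
side (311, 203) [ 0.561 -0.029  0.066]
side (254, 198) [0.447 0.057 0.066]
side (284, 217) [ 0.477 -0.046  0.066]
[0.5102 0.0221 0.2572] 5.2
[0.5102 0.0221 0.2572] 5.2
[0.5102 0.0221 0.2572] 5.2
[0.5102 0.0221 0.2572] 5.2
[0.5102 0.0221 0.2572] 5.2
```

View pics/side_crop.png

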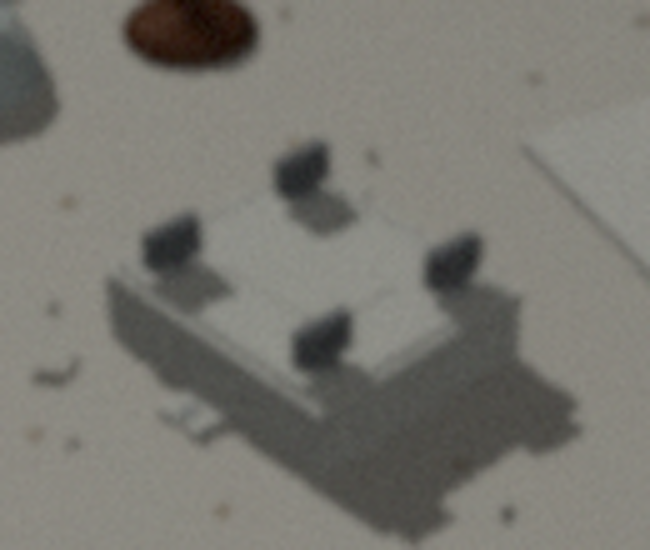

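The crop shows the box with its four grey wings, at crop pixels (302,170), (172,243), (453,262) and (322,340). The cover lies inside the rim, so the choice is confirmed. The box is at about (0.510, 0.022), yaw 0.26. Next I'll take the wrist view.

```bash
python3 - <<'E'
from h import *
p=env.grab_frame("wrist");save(p,"w0.png")
print(p["fx"],p["position"],rot(p).round(3).tolist())
S=screws([.5102,.0221,.2572])
for k in S: print(k,S[k].round(4),proj(p,S[k]).round(0))
for r in env.cut_out(p,"wing_a"): print(r["score"],r["centre"],r["pixels"].sum())
E
```

```text
352.0624865133175 [0.57554883 0.07742457 0.374647  ] [[1.0, -0.001, -0.0], [-0.001, -0.953, -0.301], [-0.0, 0.301, -0.953]]
a [0.4527 0.0638 0.068 ] [[135. 118.]]
b [0.5397 0.0867 0.068 ] [[238.  89.]]
c [ 0.5677 -0.0196  0.068 ] [[273. 212.]]
d [ 0.4807 -0.0425  0.068 ] [[180. 236.]]
0.98 [182.7, 231.3] 575
0.9 [140.1, 113.0] 417
0.85 [271.5, 206.6] 541
0.75 [238.3, 85.3] 544
```

View pics/w0.png

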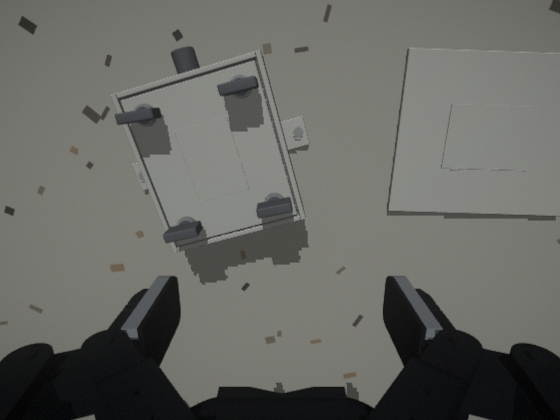

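The wrist view shows the box with four dark wings at (137,115), (238,86), (274,207) and (183,232). All of them lie roughly along the box x axis. I'll rotate the tool by −100° so the jaws close across the wings, leaving wrist room for clockwise turning, and centre it over the box.

>>> {"method": "send_rows", "body": {"deltas": [{"gripper": 0.6, "dx": 0.3, "dy": -0.8, "rz": -1}, {"gripper": 0.6, "dx": 0.2, "dy": -0.8, "rz": -1}, {"gripper": 0.6, "dx": 0.1, "dy": -0.8, "rz": -1}, {"gripper": 0.6, "dx": 0.0, "dy": -0.8, "rz": -1}, {"gripper": 0.6, "rz": -1}, {"gripper": 0.6, "rz": -1}, {"gripper": 0.6, "rz": -1}, {"gripper": 0.6, "rz": -1}, {"gripper": 0.6, "rz": -1}, {"gripper": 0.6, "rz": -1}, {"gripper": 0.6, "rz": -1}, {"gripper": 0.6, "rz": -1}, {"gripper": 0.6, "rz": -1}, {"gripper": 0.6, "rz": -1}, {"gripper": 0.6, "rz": -1}, {"gripper": 0.6, "rz": -1}, {"gripper": 0.6, "rz": -1}, {"gripper": 0.6, "rz": -1}, {"gripper": 0.6, "rz": -1}, {"gripper": 0.6, "rz": -1}], "grip_force": 40}}

```text
schema error: expected keys gripper, dx, dy, dz, rx, ry, rz
```

```bash
cat >> h.py <<'E'
def hull(p,c,th,ztop):
    u=np.array([np.cos(th),np.sin(th),0])*.016;v=np.array([-np.sin(th),np.cos(th),0])*.0045
    X=[np.array([c[0],c[1],z])+i*u+j*v for z in(ztop,ztop-.023) for i in(-1,1) for j in(-1,1)]
    return cv2.convexHull(proj(p,X).astype(np.float32))
def mom(m):
    return np.array([m["m10"]/m["m00"],m["m01"]/m["m00"],m["mu20"]/m["m00"]/8,m["mu11"]/m["m00"]/8,m["mu02"]/m["m00"]/8])
def wings(p,b0,z0=.0715,minscore=.3):
    S=screws(b0,z0-.01);q={k:proj(p,S[k])[0] for k in S};M={}
    for r in env.cut_out(p,"wing_a"):
        if r["score"]<minscore: continue
        k=min(q,key=lambda k:np.linalg.norm(q[k]-r["centre"]))
        if k in M or np.linalg.norm(q[k]-r["centre"])>30: continue
        M[k]=mom(cv2.moments(r["pixels"].astype(np.uint8),True))
    ks=sorted(M)
    def res(x):
        S=screws(x[:3]);r=[]
        for i,k in enumerate(ks): r+=list(mom(cv2.moments(hull(p,S[k],x[3+i],z0)))-M[k])
        return r
    s=least_squares(res,list(b0)+[b0[2]-.1]*len(ks))
    return s.x[:3],dict(zip(ks,s.x[3:])),s.cost,np.array(res(s.x)).reshape(-1,5).round(1)
def tool():
    o=env.observe();q=o["orientation"];M=R.from_quat([q[1],q[2],q[3],q[0]]).as_matrix()
    return o,M
def yaw(M): return np.arctan2(M[1,1],M[0,1]) # world angle of tool y
E
python3 - <<'E'
from h import *
o,M=tool();print(o["clock"],o["ee_pos"],M.round(3).tolist(),o["q"].round(3),o["width"],o["force"],o["torque"])
p=env.grab_frame("wrist");save(p,"w1.png")
b,t,c,r=wings(p,[.5102,.0221,.2572])
print(b.round(4),{k:round(v,3) for k,v in t.items()},c,r.tolist())
S=screws(b)
for k in S:print(k,S[k].round(4))
E
```

```text
0.8 [5.75010576e-01 1.90035724e-06 2.20660734e-01] [[-0.0, 1.0, 0.0], [1.0, 0.0, -0.0], [-0.0, 0.0, -1.0]] [-0.02   0.32   1.564 -0.     1.257 -0.02 ] 0.08532383716536233 [ 0.09362052 -0.11801843 -0.11314535] [-0.02057821 -0.01357431 -0.00465832]
[0.5106 0.0239 0.2639] {'a': np.float64(0.157), 'b': np.float64(0.157), 'c': np.float64(0.157), 'd': np.float64(0.157)} 6.273387174122585 [[0.4, -0.1, 1.9, -0.1, 0.1], [0.6, 0.4, 1.6, 0.9, -0.3], [-0.9, 0.4, 0.3, 0.7, 0.0], [-0.3, -0.2, 1.8, 0.4, 0.5]]
a [0.4528 0.0653 0.068 ]
b [0.5397 0.0888 0.068 ]
c [ 0.5684 -0.0174  0.068 ]
d [ 0.4815 -0.0409  0.068 ]
```

View pics/w1.png

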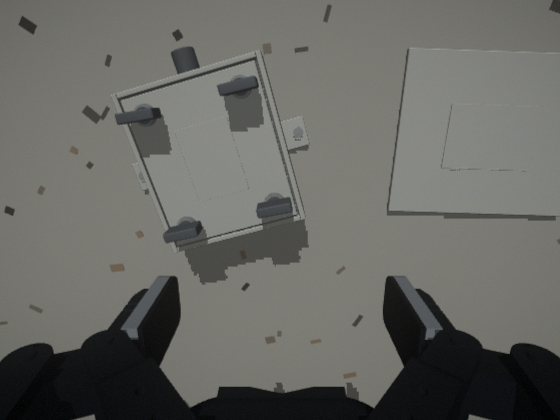

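The move was refused because all keys are required, so the picture is the same as before. I'm resending it.

>>> {"method": "send_rows", "body": {"deltas": [{"gripper": 0.6, "dx": 0.3, "dy": -0.8, "dz": 0, "rx": 0, "ry": 0, "rz": -1}, {"gripper": 0.6, "dx": 0.2, "dy": -0.8, "dz": 0, "rx": 0, "ry": 0, "rz": -1}, {"gripper": 0.6, "dx": 0.1, "dy": -0.8, "dz": 0, "rx": 0, "ry": 0, "rz": -1}, {"gripper": 0.6, "dx": 0, "dy": -0.8, "dz": 0, "rx": 0, "ry": 0, "rz": -1}, {"gripper": 0.6, "dx": 0, "dy": 0, "dz": 0, "rx": 0, "ry": 0, "rz": -1}, {"gripper": 0.6, "dx": 0, "dy": 0, "dz": 0, "rx": 0, "ry": 0, "rz": -1}, {"gripper": 0.6, "dx": 0, "dy": 0, "dz": 0, "rx": 0, "ry": 0, "rz": -1}, {"gripper": 0.6, "dx": 0, "dy": 0, "dz": 0, "rx": 0, "ry": 0, "rz": -1}, {"gripper": 0.6, "dx": 0, "dy": 0, "dz": 0, "rx": 0, "ry": 0, "rz": -1}, {"gripper": 0.6, "dx": 0, "dy": 0, "dz": 0, "rx": 0, "ry": 0, "rz": -1}, {"gripper": 0.6, "dx": 0, "dy": 0, "dz": 0, "rx": 0, "ry": 0, "rz": -1}, {"gripper": 0.6, "dx": 0, "dy": 0, "dz": 0, "rx": 0, "ry": 0, "rz": -1}, {"gripper": 0.6, "dx": 0, "dy": 0, "dz": 0, "rx": 0, "ry": 0, "rz": -1}, {"gripper": 0.6, "dx": 0, "dy": 0, "dz": 0, "rx": 0, "ry": 0, "rz": -1}, {"gripper": 0.6, "dx": 0, "dy": 0, "dz": 0, "rx": 0, "ry": 0, "rz": -1}, {"gripper": 0.6, "dx": 0, "dy": 0, "dz": 0, "rx": 0, "ry": 0, "rz": -1}, {"gripper": 0.6, "dx": 0, "dy": 0, "dz": 0, "rx": 0, "ry": 0, "rz": -1}, {"gripper": 0.6, "dx": 0, "dy": 0, "dz": 0, "rx": 0, "ry": 0, "rz": -1}, {"gripper": 0.6, "dx": 0, "dy": 0, "dz": 0, "rx": 0, "ry": 0, "rz": -1}, {"gripper": 0.6, "dx": 0, "dy": 0, "dz": 0, "rx": 0, "ry": 0, "rz": -1}], "grip_force": 40}}

```text
clock: 3.4
ee_pos: [0.5112, 0.0036, 0.2207]
orientation: [0.0, -0.089, 0.996, -0.0]
force: [0.6, -0.6, -0.4]
width: 0.0342
gripper_force: 0.0
```

```bash
sed -i 's/\*len(ks))$/*len(ks),diff_step=3e-3)/' h.py
cat >> h.py <<'E'
def goto(X,th,z):
    "deltas (units) from the present pose to TCP at X[:2],z with tool y = th+90deg, translation given in present tool axes"
    o,M=tool();d=np.array([X[0],X[1],z])-o["ee_pos"]
    a=(yaw(M)-(th+np.pi/2)+np.pi)%(2*np.pi)-np.pi
    return (d@M/.02).round(2),round(np.degrees(a)/5,2)
E
cat > look.py <<'E'
from h import *
import sys
o,M=tool();print(o["clock"],o["ee_pos"].round(4),M.round(3).tolist(),o["q"].round(3),o["width"],o["force"].round(2),o["torque"].round(3))
z0=float(sys.argv[1])
p=env.grab_frame("wrist");save(p,sys.argv[2])
b,t,c,r=wings(p,[.5106,.0239,.2639],z0)
print(b.round(4),{k:round(float(v),3) for k,v in t.items()},c,r.tolist())
S=screws(b)
for k in t:print(k,S[k].round(4),goto(S[k],t[k],.12))
E
python3 look.py .0715 w2.png
```

```text
3.4 [0.5112 0.0036 0.2207] [[-0.984, -0.176, 0.0], [-0.176, 0.984, 0.0], [-0.0, -0.0, -1.0]] [-0.015  0.219  1.706  0.     1.216 -1.764] 0.03420022315918868 [ 0.56 -0.57 -0.41] [-0.023 -0.017  0.017]
[0.5109 0.0246 0.2693] {'a': 0.143, 'b': 0.208, 'c': 0.247, 'd': 0.277} 7.116642312105587 [[-0.5, 0.6, 0.7, -0.4, 1.9], [-0.1, -0.5, 0.2, -0.2, 1.1], [0.1, -0.6, 0.3, 0.7, 1.9], [0.4, 0.3, 0.4, 0.5, 1.7]]
a [0.4529 0.0657 0.068 ] (array([2.33, 3.56, 5.03]), np.float64(0.36))
b [0.5397 0.0896 0.068 ] (array([-2.15,  3.99,  5.03]), np.float64(-0.38))
c [ 0.5689 -0.0164  0.068 ] (array([-2.67, -1.49,  5.03]), np.float64(-0.83))
d [ 0.4822 -0.0403  0.068 ] (array([ 1.81, -1.91,  5.03]), np.float64(-1.17))
```

View pics/w2.png

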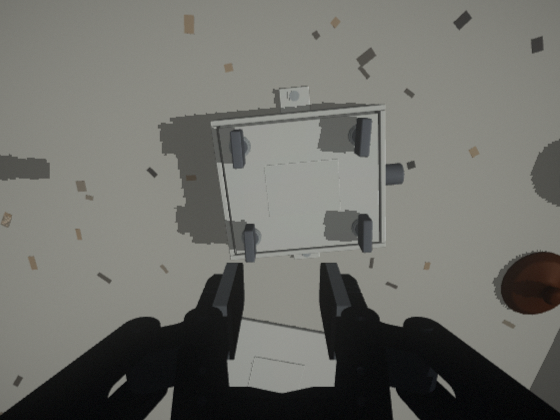

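The four wings show at (237,150), (363,137), (365,232) and (250,243), seen from nearly above. The fitted pose agrees with the earlier views to about 1 mm. Now I'll go to screw a and grip.

>>> {"method": "send_rows", "body": {"deltas": [{"gripper": 0.68, "dx": 0.58, "dy": 0.89, "dz": 0.8, "rx": 0, "ry": 0, "rz": 0}, {"gripper": 0.68, "dx": 0.58, "dy": 0.89, "dz": 1, "rx": 0, "ry": 0, "rz": 0}, {"gripper": 0.68, "dx": 0.58, "dy": 0.89, "dz": 1, "rx": 0, "ry": 0, "rz": 0}, {"gripper": 0.68, "dx": 0.59, "dy": 0.89, "dz": 1, "rx": 0, "ry": 0, "rz": 0.36}, {"gripper": 0.68, "dx": 0, "dy": 0, "dz": 1, "rx": 0, "ry": 0, "rz": 0}, {"gripper": 0.68, "dx": 0, "dy": 0, "dz": 1, "rx": 0, "ry": 0, "rz": 0}, {"gripper": 0.68, "dx": 0, "dy": 0, "dz": 1, "rx": 0, "ry": 0, "rz": 0}, {"gripper": 0.68, "dx": 0, "dy": 0, "dz": 0.46, "rx": 0, "ry": 0, "rz": 0}, {"gripper": 1, "dx": 0, "dy": 0, "dz": 0, "rx": 0, "ry": 0, "rz": 0}, {"gripper": 1, "dx": 0, "dy": 0, "dz": 0, "rx": 0, "ry": 0, "rz": 0}, {"gripper": 1, "dx": 0, "dy": 0, "dz": 0, "rx": 0, "ry": 0, "rz": 0}], "grip_force": 40}}

```text
clock: 4.88
ee_pos: [0.4534, 0.0657, 0.0761]
orientation: [0.001, -0.071, 0.997, 0.0]
force: [0.2, -0.2, 0.0]
width: -0.0002
gripper_force: 0.0
```

```bash
cat > st.py <<'E'
from h import *
o,M=tool()
print(round(o["clock"],2),o["ee_pos"].round(4),"wing",round(yaw(M)-np.pi/2,3),"w",round(o["width"],4),"gf",round(o["gripper_force"],1),"F",o["force"].round(2),"T",o["torque"].round(3),"Ttool F",(o["force"]@M).round(1),"q6",o["q"][5].round(2))
E
python3 st.py
```

```text
4.88 [0.4534 0.0657 0.0761] wing 0.143 w -0.0002 gf 0.0 F [ 0.21 -0.25  0.05] T [ 0.05   0.011 -0.049] Ttool F [-0.2 -0.3 -0. ] q6 -1.59
```

Empty grip, so I'll look.

```bash
python3 - <<'E'
from h import *
w=env.grab_frame("wrist");s=env.grab_frame("side");c=env.grab_frame("scene")
f=lambda p,b,k:cv2.resize(cv2.cvtColor(p["pixels"],cv2.COLOR_RGB2BGR)[b[1]:b[3],b[0]:b[2]],k,interpolation=cv2.INTER_CUBIC)
top=f(w,(140,100,420,310),(400,300))
cv2.imwrite("pics/m1.png",np.vstack([np.hstack([top,f(c,(240,140,350,240),(400,300))]),f(s,(210,120,350,225),(800,300))]))
E
```

```text
(no output)
```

View pics/m1.png

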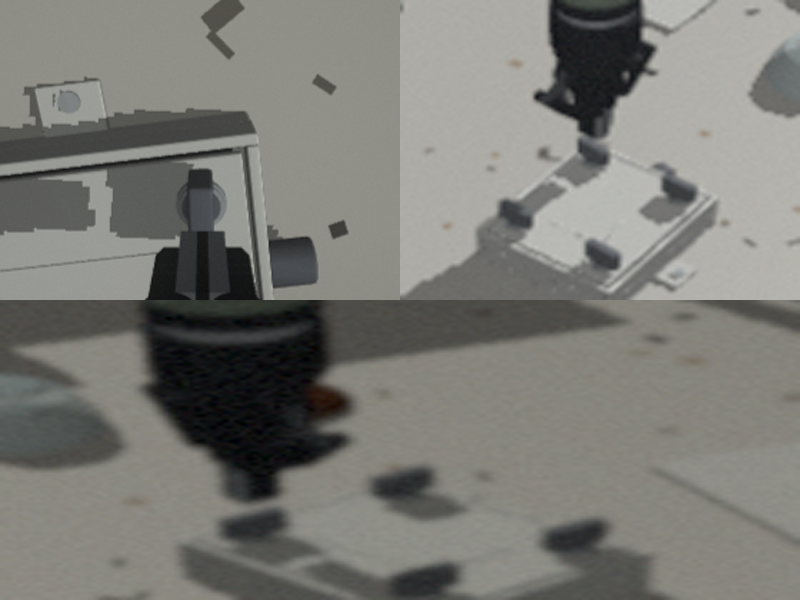

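The fingers are shut just above wing a, with the tip at crop (250,497) and the wing at (252,523). I'll check the heights by projection.

```bash
python3 - <<'E'
from h import *
P={n:env.grab_frame(n) for n in["scene","side"]}
for n in P:
    for z in(.04,.054,.072): print(n,z,proj(P[n],[.4529,.0657,z]).round(1))
    b=(225,130,365,235);q=P[n]
W={"scene":[(293,190),(317,203),(272,211),(296,225)],"side":[(281,184),(311,203),(254,198),(284,217)]}
def res(b):
    S=np.array(list(screws(b,b[3]).values()));r=[]
    for n in P:
        q=proj(P[n],S)
        for w in W[n]: r+=list((q-w)[np.argmin(((q-w)**2).sum(1))])
    return r
s=least_squares(res,[.51,.023,.26,.06],x_scale=.01);print(s.x.round(4),s.cost)
w=env.grab_frame("wrist");print(w["position"],rot(w).round(3).tolist())
for z in(.04,.054,.072): print(z,proj(w,[.4529,.0657,z]).round(1))
im=[cv2.resize(cv2.cvtColor(P[n]["pixels"],cv2.COLOR_RGB2BGR)[y:y+50,x:x+40],(400,500),interpolation=cv2.INTER_CUBIC) for n,x,y in(("scene",275,155),("side",235,165))]
cv2.imwrite("pics/m2.png",np.hstack(im))
E
```

```text
scene 0.04 [[293.2 194.2]]
scene 0.054 [[293.2 191.2]]
scene 0.072 [[293.3 187.2]]
side 0.04 [[255.  203.6]]
side 0.054 [[254.8 199.2]]
side 0.072 [[254.5 193.5]]
[0.5104 0.025  0.2575 0.0573] 1.256696204006169
[0.37689645 0.05466166 0.22958768] [[-0.141, 0.943, 0.3], [0.99, 0.134, 0.044], [0.001, 0.303, -0.953]]
0.04 [[281.2 239.3]]
0.054 [[281.3 249. ]]
0.072 [[281.3 263.8]]
```

View pics/m2.png

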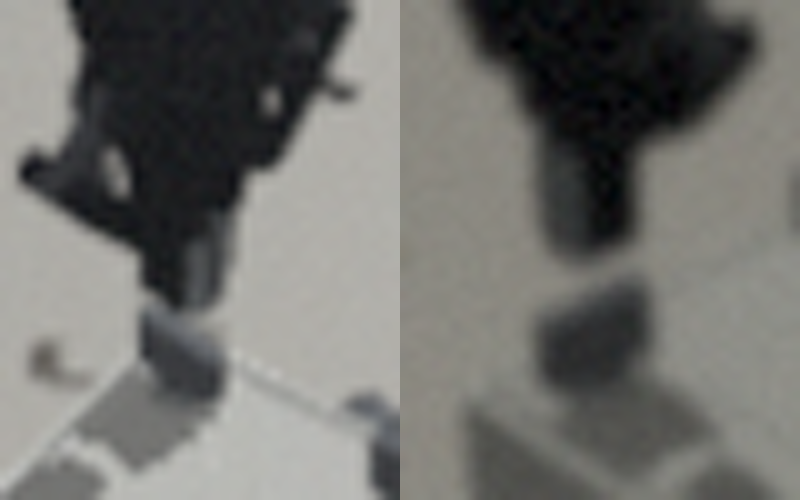

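Both views put the shut fingertips at z≈0.079, about 3 mm above the TCP and 25 mm higher than the data says. The wing top is at 0.072, as stated. I trust the images and the empty grip, so I'll reopen, go 22 mm lower and close again.

>>> {"method": "send_rows", "body": {"deltas": [{"gripper": 0.68, "dx": 0, "dy": 0, "dz": 0, "rx": 0, "ry": 0, "rz": 0}, {"gripper": 0.68, "dx": 0, "dy": 0, "dz": 0, "rx": 0, "ry": 0, "rz": 0}, {"gripper": 0.68, "dx": 0, "dy": 0, "dz": 0.3, "rx": 0, "ry": 0, "rz": 0}, {"gripper": 0.68, "dx": 0, "dy": 0, "dz": 0.4, "rx": 0, "ry": 0, "rz": 0}, {"gripper": 0.68, "dx": 0, "dy": 0, "dz": 0.4, "rx": 0, "ry": 0, "rz": 0}]}}

```text
clock: 5.8
ee_pos: [0.4527, 0.0656, 0.0526]
orientation: [-0.0, -0.071, 0.997, -0.0]
force: [0.4, 0.8, -0.1]
width: 0.0271
gripper_force: 0.0
```

```bash
python3 st.py; python3 - <<'E'
from h import *
P={n:env.grab_frame(n) for n in["scene","side"]}
im=[cv2.resize(cv2.cvtColor(P[n]["pixels"],cv2.COLOR_RGB2BGR)[y:y+50,x:x+40],(400,500),interpolation=cv2.INTER_CUBIC) for n,x,y in(("scene",275,155),("side",235,165))]
cv2.imwrite("pics/m3.png",np.hstack(im))
E
```

```text
5.8 [0.4527 0.0656 0.0526] wing 0.143 w 0.0271 gf 0.0 F [ 0.39  0.85 -0.12] T [-0.016  0.027 -0.005] Ttool F [-0.5  0.8  0.1] q6 -1.6
```

View pics/m3.png

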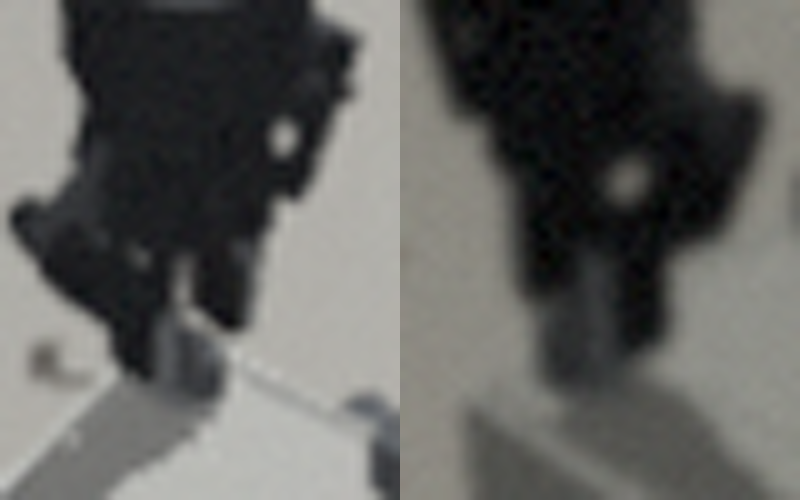

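The fingers now straddle wing a, with the tips about 10 mm down its height. Closing.

>>> {"method": "send_rows", "body": {"deltas": [{"gripper": 1, "dx": 0, "dy": 0, "dz": 0, "rx": 0, "ry": 0, "rz": 0}, {"gripper": 1, "dx": 0, "dy": 0, "dz": 0, "rx": 0, "ry": 0, "rz": 0}, {"gripper": 1, "dx": 0, "dy": 0, "dz": 0, "rx": 0, "ry": 0, "rz": 0}], "grip_force": 40}}

```text
clock: 6.28
ee_pos: [0.4529, 0.0653, 0.0535]
orientation: [0.0, -0.072, 0.997, -0.0]
force: [0.6, -2.6, -1.3]
width: 0.0074
gripper_force: 42.7
```

```bash
python3 st.py
```

```text
6.28 [0.4529 0.0653 0.0535] wing 0.143 w 0.0074 gf 42.7 F [ 0.59 -2.64 -1.32] T [-0.47  -0.025  0.046] Ttool F [-0.2 -2.7  1.3] q6 -1.6
```

Gripped. Now I'll turn screw a towards half-way.

>>> {"method": "send_rows", "body": {"deltas": [{"gripper": 1, "dx": 0, "dy": 0, "dz": 0.02, "rx": 0, "ry": 0, "rz": 0.9}, {"gripper": 1, "dx": 0, "dy": 0, "dz": 0.03, "rx": 0, "ry": 0, "rz": 0.9}, {"gripper": 1, "dx": 0, "dy": 0, "dz": 0.03, "rx": 0, "ry": 0, "rz": 0.9}, {"gripper": 1, "dx": 0, "dy": 0, "dz": 0.03, "rx": 0, "ry": 0, "rz": 0.9}, {"gripper": 1, "dx": 0, "dy": 0, "dz": 0.03, "rx": 0, "ry": 0, "rz": 0.9}, {"gripper": 1, "dx": 0, "dy": 0, "dz": 0.03, "rx": 0, "ry": 0, "rz": 0.9}]}}

```text
clock: 7.02
ee_pos: [0.4529, 0.0651, 0.0502]
orientation: [0.0, 0.164, 0.986, -0.001]
force: [-0.2, -4.1, 0.1]
width: 0.0072
gripper_force: 42.9
```

```bash
python3 st.py
```

```text
7.03 [0.4529 0.0651 0.0502] wing -0.329 w 0.0072 gf 42.9 F [-0.19 -4.05  0.05] T [-0.722  0.036  0.225] Ttool F [-1.1 -3.9 -0. ] q6 -1.12
```

Screw a is at about 0.53 with Tz≈0.22, as expected for running down. Next is c.

```bash
cat > plan.py <<'E'
# plan.py k theta z [n]: rows from the lifted present pose to over screw k, wing angle theta, then down to z
from h import *
import sys
k,th=sys.argv[1],float(sys.argv[2]);B=[.5109,.0246,.2693]
if k in"abcd": X=screws(B)[k]
o,M=tool();d=(X-o["ee_pos"])*[1,1,0]
a=(yaw(M)-th-np.pi/2+np.pi)%(2*np.pi)-np.pi
n=int(max(np.ceil(abs(np.degrees(a))/5),np.ceil(np.linalg.norm(d)/.02),1))
print("z",o["ee_pos"][2].round(4),"n",n,"rz",round(np.degrees(a)/5/n,3))
for i in range(n):
    Mi=M@R.from_rotvec([0,0,a*i/n]).as_matrix();v=d/n@Mi/.02;print(v[:2].round(2).tolist(),end=" ")
E
python3 plan.py c .247
```

```text
z 0.0502 n 8 rz -0.826
[-0.85, -0.25] [-0.83, -0.31] [-0.81, -0.37] [-0.78, -0.42] [-0.75, -0.48] [-0.71, -0.53] [-0.67, -0.58] [-0.63, -0.63]
```

>>> {"method": "send_rows", "body": {"deltas": [{"gripper": 0.68, "dx": 0, "dy": 0, "dz": 0, "rx": 0, "ry": 0, "rz": 0}, {"gripper": 0.68, "dx": 0, "dy": 0, "dz": 0, "rx": 0, "ry": 0, "rz": 0}, {"gripper": 0.68, "dx": 0, "dy": 0, "dz": -0.8, "rx": 0, "ry": 0, "rz": 0}, {"gripper": 0.68, "dx": 0, "dy": 0, "dz": -0.8, "rx": 0, "ry": 0, "rz": 0}, {"gripper": 0.68, "dx": -0.85, "dy": -0.25, "dz": 0, "rx": 0, "ry": 0, "rz": -0.826}, {"gripper": 0.68, "dx": -0.83, "dy": -0.31, "dz": 0, "rx": 0, "ry": 0, "rz": -0.826}, {"gripper": 0.68, "dx": -0.81, "dy": -0.37, "dz": 0, "rx": 0, "ry": 0, "rz": -0.826}, {"gripper": 0.68, "dx": -0.78, "dy": -0.42, "dz": 0, "rx": 0, "ry": 0, "rz": -0.826}, {"gripper": 0.68, "dx": -0.75, "dy": -0.48, "dz": 0, "rx": 0, "ry": 0, "rz": -0.826}, {"gripper": 0.68, "dx": -0.71, "dy": -0.53, "dz": 0, "rx": 0, "ry": 0, "rz": -0.826}, {"gripper": 0.68, "dx": -0.67, "dy": -0.58, "dz": 0, "rx": 0, "ry": 0, "rz": -0.826}, {"gripper": 0.68, "dx": -0.63, "dy": -0.63, "dz": 0, "rx": 0, "ry": 0, "rz": -0.826}, {"gripper": 0.68, "dx": 0, "dy": 0, "dz": 0.73, "rx": 0, "ry": 0, "rz": 0}, {"gripper": 0.68, "dx": 0, "dy": 0, "dz": 0.73, "rx": 0, "ry": 0, "rz": 0}, {"gripper": 0.68, "dx": 0, "dy": 0, "dz": 0, "rx": 0, "ry": 0, "rz": 0}, {"gripper": 1, "dx": 0, "dy": 0, "dz": 0, "rx": 0, "ry": 0, "rz": 0}, {"gripper": 1, "dx": 0, "dy": 0, "dz": 0, "rx": 0, "ry": 0, "rz": 0}, {"gripper": 1, "dx": 0, "dy": 0, "dz": 0, "rx": 0, "ry": 0, "rz": 0}]}}

```text
clock: 9.28
ee_pos: [0.5693, -0.0164, 0.0529]
orientation: [0.0, -0.124, 0.992, -0.001]
force: [0.1, -5.5, -3.1]
width: 0.0075
gripper_force: 43.4
```

```bash
python3 st.py
```

```text
9.28 [ 0.5693 -0.0164  0.0529] wing 0.249 w 0.0075 gf 43.4 F [ 0.13 -5.52 -3.09] T [-0.801 -0.063 -0.053] Ttool F [ 1.2 -5.4  3.1] q6 -1.87
```

>>> {"method": "send_rows", "body": {"deltas": [{"gripper": 1, "dx": 0, "dy": 0, "dz": 0.02, "rx": 0, "ry": 0, "rz": 0.95}, {"gripper": 1, "dx": 0, "dy": 0, "dz": 0.03, "rx": 0, "ry": 0, "rz": 0.95}, {"gripper": 1, "dx": 0, "dy": 0, "dz": 0.03, "rx": 0, "ry": 0, "rz": 0.95}, {"gripper": 1, "dx": 0, "dy": 0, "dz": 0.03, "rx": 0, "ry": 0, "rz": 0.95}, {"gripper": 1, "dx": 0, "dy": 0, "dz": 0.03, "rx": 0, "ry": 0, "rz": 0.95}, {"gripper": 1, "dx": 0, "dy": 0, "dz": 0.03, "rx": 0, "ry": 0, "rz": 0.95}, {"gripper": 1, "dx": 0, "dy": 0, "dz": 0.03, "rx": 0, "ry": 0, "rz": 0.95}]}}

```text
clock: 10.15
ee_pos: [0.5694, -0.0169, 0.0492]
orientation: [0.0, 0.166, 0.986, -0.001]
force: [-0.5, -6.4, -1.1]
width: 0.0076
gripper_force: 43.7
```

```bash
python3 st.py; python3 plan.py b .208
```

```text
10.15 [ 0.5694 -0.0169  0.0492] wing -0.333 w 0.0076 gf 43.7 F [-0.55 -6.36 -1.07] T [-1.122  0.026  0.19 ] Ttool F [-1.6 -6.2  1.1] q6 -1.28
z 0.0492 n 7 rz -0.885
[0.45, 0.65] [0.4, 0.68] [0.34, 0.71] [0.29, 0.74] [0.23, 0.76] [0.17, 0.77] [0.11, 0.78]
```

>>> {"method": "send_rows", "body": {"deltas": [{"gripper": 0.68, "dx": 0, "dy": 0, "dz": 0, "rx": 0, "ry": 0, "rz": 0}, {"gripper": 0.68, "dx": 0, "dy": 0, "dz": 0, "rx": 0, "ry": 0, "rz": 0}, {"gripper": 0.68, "dx": 0, "dy": 0, "dz": -0.8, "rx": 0, "ry": 0, "rz": 0}, {"gripper": 0.68, "dx": 0, "dy": 0, "dz": -0.8, "rx": 0, "ry": 0, "rz": 0}, {"gripper": 0.68, "dx": 0.45, "dy": 0.65, "dz": 0, "rx": 0, "ry": 0, "rz": -0.885}, {"gripper": 0.68, "dx": 0.4, "dy": 0.68, "dz": 0, "rx": 0, "ry": 0, "rz": -0.885}, {"gripper": 0.68, "dx": 0.34, "dy": 0.71, "dz": 0, "rx": 0, "ry": 0, "rz": -0.885}, {"gripper": 0.68, "dx": 0.29, "dy": 0.74, "dz": 0, "rx": 0, "ry": 0, "rz": -0.885}, {"gripper": 0.68, "dx": 0.23, "dy": 0.76, "dz": 0, "rx": 0, "ry": 0, "rz": -0.885}, {"gripper": 0.68, "dx": 0.17, "dy": 0.77, "dz": 0, "rx": 0, "ry": 0, "rz": -0.885}, {"gripper": 0.68, "dx": 0.11, "dy": 0.78, "dz": 0, "rx": 0, "ry": 0, "rz": -0.885}, {"gripper": 0.68, "dx": 0, "dy": 0, "dz": 0.71, "rx": 0, "ry": 0, "rz": 0}, {"gripper": 0.68, "dx": 0, "dy": 0, "dz": 0.71, "rx": 0, "ry": 0, "rz": 0}, {"gripper": 0.68, "dx": 0, "dy": 0, "dz": 0, "rx": 0, "ry": 0, "rz": 0}, {"gripper": 1, "dx": 0, "dy": 0, "dz": 0, "rx": 0, "ry": 0, "rz": 0}, {"gripper": 1, "dx": 0, "dy": 0, "dz": 0, "rx": 0, "ry": 0, "rz": 0}, {"gripper": 1, "dx": 0, "dy": 0, "dz": 0, "rx": 0, "ry": 0, "rz": 0}]}}

```text
clock: 12.28
ee_pos: [0.5398, 0.0896, 0.0524]
orientation: [0.0, -0.104, 0.995, -0.001]
force: [0.7, -6.0, -1.6]
width: 0.0074
gripper_force: 43.6
```

```bash
python3 st.py
```

```text
12.28 [0.5398 0.0896 0.0524] wing 0.209 w 0.0074 gf 43.6 F [ 0.66 -5.96 -1.63] T [-0.858 -0.156  0.018] Ttool F [ 0.6 -6.   1.6] q6 -1.63
```

>>> {"method": "send_rows", "body": {"deltas": [{"gripper": 1, "dx": 0, "dy": 0, "dz": 0.02, "rx": 0, "ry": 0, "rz": 0.89}, {"gripper": 1, "dx": 0, "dy": 0, "dz": 0.03, "rx": 0, "ry": 0, "rz": 0.89}, {"gripper": 1, "dx": 0, "dy": 0, "dz": 0.03, "rx": 0, "ry": 0, "rz": 0.89}, {"gripper": 1, "dx": 0, "dy": 0, "dz": 0.03, "rx": 0, "ry": 0, "rz": 0.89}, {"gripper": 1, "dx": 0, "dy": 0, "dz": 0.03, "rx": 0, "ry": 0, "rz": 0.89}, {"gripper": 1, "dx": 0, "dy": 0, "dz": 0.03, "rx": 0, "ry": 0, "rz": 0.89}, {"gripper": 1, "dx": 0, "dy": 0, "dz": 0.03, "rx": 0, "ry": 0, "rz": 0.89}]}}

```text
clock: 13.15
ee_pos: [0.5399, 0.0892, 0.0486]
orientation: [0.001, 0.167, 0.986, -0.001]
force: [-0.1, -6.9, -0.8]
width: 0.0073
gripper_force: 43.7
```

```bash
python3 st.py; python3 plan.py d .277
```

```text
13.15 [0.5399 0.0892 0.0486] wing -0.336 w 0.0073 gf 43.7 F [-0.06 -6.9  -0.82] T [-1.212 -0.205  0.263] Ttool F [-2.2 -6.5  0.8] q6 -1.09
z 0.0486 n 8 rz -0.878
[0.07, -0.88] [0.14, -0.88] [0.21, -0.86] [0.27, -0.84] [0.34, -0.82] [0.4, -0.79] [0.46, -0.76] [0.51, -0.72]
```

>>> {"method": "send_rows", "body": {"deltas": [{"gripper": 0.68, "dx": 0, "dy": 0, "dz": 0, "rx": 0, "ry": 0, "rz": 0}, {"gripper": 0.68, "dx": 0, "dy": 0, "dz": 0, "rx": 0, "ry": 0, "rz": 0}, {"gripper": 0.68, "dx": 0, "dy": 0, "dz": -0.8, "rx": 0, "ry": 0, "rz": 0}, {"gripper": 0.68, "dx": 0, "dy": 0, "dz": -0.8, "rx": 0, "ry": 0, "rz": 0}, {"gripper": 0.68, "dx": 0.07, "dy": -0.88, "dz": 0, "rx": 0, "ry": 0, "rz": -0.878}, {"gripper": 0.68, "dx": 0.14, "dy": -0.88, "dz": 0, "rx": 0, "ry": 0, "rz": -0.878}, {"gripper": 0.68, "dx": 0.21, "dy": -0.86, "dz": 0, "rx": 0, "ry": 0, "rz": -0.878}, {"gripper": 0.68, "dx": 0.27, "dy": -0.84, "dz": 0, "rx": 0, "ry": 0, "rz": -0.878}, {"gripper": 0.68, "dx": 0.34, "dy": -0.82, "dz": 0, "rx": 0, "ry": 0, "rz": -0.878}, {"gripper": 0.68, "dx": 0.4, "dy": -0.79, "dz": 0, "rx": 0, "ry": 0, "rz": -0.878}, {"gripper": 0.68, "dx": 0.46, "dy": -0.76, "dz": 0, "rx": 0, "ry": 0, "rz": -0.878}, {"gripper": 0.68, "dx": 0.51, "dy": -0.72, "dz": 0, "rx": 0, "ry": 0, "rz": -0.878}, {"gripper": 0.68, "dx": 0, "dy": 0, "dz": 0.7, "rx": 0, "ry": 0, "rz": 0}, {"gripper": 0.68, "dx": 0, "dy": 0, "dz": 0.7, "rx": 0, "ry": 0, "rz": 0}, {"gripper": 0.68, "dx": 0, "dy": 0, "dz": 0, "rx": 0, "ry": 0, "rz": 0}, {"gripper": 1, "dx": 0, "dy": 0, "dz": 0, "rx": 0, "ry": 0, "rz": 0}, {"gripper": 1, "dx": 0, "dy": 0, "dz": 0, "rx": 0, "ry": 0, "rz": 0}, {"gripper": 1, "dx": 0, "dy": 0, "dz": 0, "rx": 0, "ry": 0, "rz": 0}]}}

```text
clock: 15.4
ee_pos: [0.4829, -0.04, 0.0525]
orientation: [0.001, -0.139, 0.99, -0.002]
force: [0.6, -6.5, -4.1]
width: 0.0077
gripper_force: 43.7
```

```bash
python3 st.py
```

```text
15.4 [ 0.4829 -0.04    0.0525] wing 0.279 w 0.0077 gf 43.7 F [ 0.63 -6.52 -4.1 ] T [-1.155 -0.211 -0.112] Ttool F [ 1.2 -6.4  4.1] q6 -1.95
```

>>> {"method": "send_rows", "body": {"deltas": [{"gripper": 1, "dx": 0, "dy": 0, "dz": 0.02, "rx": 0, "ry": 0, "rz": 0.88}, {"gripper": 1, "dx": 0, "dy": 0, "dz": 0.03, "rx": 0, "ry": 0, "rz": 0.88}, {"gripper": 1, "dx": 0, "dy": 0, "dz": 0.03, "rx": 0, "ry": 0, "rz": 0.88}, {"gripper": 1, "dx": 0, "dy": 0, "dz": 0.03, "rx": 0, "ry": 0, "rz": 0.88}, {"gripper": 1, "dx": 0, "dy": 0, "dz": 0.03, "rx": 0, "ry": 0, "rz": 0.88}, {"gripper": 1, "dx": 0, "dy": 0, "dz": 0.03, "rx": 0, "ry": 0, "rz": 0.88}, {"gripper": 1, "dx": 0, "dy": 0, "dz": 0.03, "rx": 0, "ry": 0, "rz": 0.88}, {"gripper": 1, "dx": 0, "dy": 0, "dz": 0.03, "rx": 0, "ry": 0, "rz": 0.88}]}}

```text
clock: 16.4
ee_pos: [0.4831, -0.0409, 0.0485]
orientation: [0.001, 0.167, 0.986, -0.002]
force: [-1.0, -9.6, 1.3]
width: 0.0072
gripper_force: 44.3
```

```bash
python3 st.py; python3 plan.py a -.26
```

```text
16.4 [ 0.4831 -0.0409  0.0485] wing -0.335 w 0.0072 gf 44.3 F [-0.95 -9.64  1.26] T [-1.691  0.053  0.241] Ttool F [-2.3 -9.4 -1.2] q6 -1.34
z 0.0485 n 6 rz -0.144
[0.53, 0.76] [0.52, 0.76] [0.51, 0.77] [0.5, 0.77] [0.49, 0.78] [0.48, 0.79]
```

Round one is done: all the screws should be near 0.53. I'll release, rise and check by camera.

>>> {"method": "send_rows", "body": {"deltas": [{"gripper": 0.68, "dx": 0, "dy": 0, "dz": 0, "rx": 0, "ry": 0, "rz": 0}, {"gripper": 0.68, "dx": 0, "dy": 0, "dz": 0, "rx": 0, "ry": 0, "rz": 0}, {"gripper": 0.68, "dx": 0, "dy": 0, "dz": -1, "rx": 0, "ry": 0, "rz": 0}, {"gripper": 0.68, "dx": 0, "dy": 0, "dz": -1, "rx": 0, "ry": 0, "rz": 0}, {"gripper": 0.68, "dx": -0.2, "dy": 0.6, "dz": -1, "rx": 0, "ry": 0, "rz": 0}, {"gripper": 0.68, "dx": -0.2, "dy": 0.7, "dz": -1, "rx": 0, "ry": 0, "rz": 0}, {"gripper": 0.68, "dx": -0.2, "dy": 0.7, "dz": -1, "rx": 0, "ry": 0, "rz": 0}, {"gripper": 0.68, "dx": 0, "dy": 0.6, "dz": -1, "rx": 0, "ry": 0, "rz": 0}, {"gripper": 0.68, "dx": 0, "dy": 0, "dz": -1, "rx": 0, "ry": 0, "rz": 0}, {"gripper": 0.68, "dx": 0, "dy": 0, "dz": -1, "rx": 0, "ry": 0, "rz": 0}, {"gripper": 0.68, "dx": 0, "dy": 0, "dz": 0, "rx": 0, "ry": 0, "rz": 0}]}}

```text
clock: 17.77
ee_pos: [0.5113, 0.0069, 0.2091]
orientation: [0.002, 0.167, 0.986, 0.0]
force: [-0.2, -0.0, -0.4]
width: 0.0272
gripper_force: 0.0
```

```bash
sed -i 's/\[b0\[2\]-.1\]/[TH]/; s/^def wings/TH=.16\ndef wings/' h.py; sed -i 's/^z0=/import h\nif len(sys.argv)>3: h.TH=float(sys.argv[3])\nz0=/' look.py; python3 look.py .0675 w3.png -.26; python3 st.py; python3 plan.py a -.26
```

```text
17.775 [0.5113 0.0069 0.2091] [[-0.944, 0.329, 0.003], [0.329, 0.944, 0.0], [-0.003, 0.001, -1.0]] [-0.009  0.226  1.727  0.     1.185 -1.245] 0.027181468190908716 [-0.2  -0.03 -0.37] [-0.024  0.042  0.041]
[0.5112 0.0244 0.2691] {'a': -0.243, 'b': -0.255, 'c': -0.186, 'd': -0.245} 4.261771792991449 [[0.1, 0.4, 0.3, 0.0, 0.4], [-0.4, -0.5, 0.3, -0.1, 1.1], [-0.1, 0.3, 0.6, 1.1, 2.0], [0.3, -0.2, 0.2, 0.1, 0.6]]
a [0.4532 0.0654 0.068 ] (array([3.65, 1.84, 4.36]), np.float64(-1.06))
b [0.5399 0.0894 0.068 ] (array([-0.05,  4.4 ,  4.36]), np.float64(-0.93))
c [ 0.5692 -0.0167  0.068 ] (array([-3.18, -0.13,  4.36]), np.float64(-1.72))
d [ 0.4824 -0.0406  0.068 ] (array([ 0.52, -2.69,  4.36]), np.float64(-1.05))
17.88 [0.51   0.0067 0.2072] wing -0.336 w 0.0277 gf 0.0 F [-0.24  0.68 -0.54] T [-0.07  -0.002 -0.014] Ttool F [0.5 0.6 0.5] q6 -1.24
z 0.2072 n 5 rz -0.174
[0.73, 0.37] [0.73, 0.38] [0.72, 0.39] [0.72, 0.4] [0.71, 0.41]
```

All four are at 0.51–0.53, with wing angles of −0.24, −0.255, −0.19 and −0.245. Now round two, starting with screw a.

>>> {"method": "send_rows", "body": {"deltas": [{"gripper": 0.68, "dx": 0.73, "dy": 0.37, "dz": 1, "rx": 0, "ry": 0, "rz": -0.2}, {"gripper": 0.68, "dx": 0.73, "dy": 0.38, "dz": 1, "rx": 0, "ry": 0, "rz": -0.2}, {"gripper": 0.68, "dx": 0.72, "dy": 0.38, "dz": 1, "rx": 0, "ry": 0, "rz": -0.2}, {"gripper": 0.68, "dx": 0.72, "dy": 0.39, "dz": 1, "rx": 0, "ry": 0, "rz": -0.2}, {"gripper": 0.68, "dx": 0.71, "dy": 0.4, "dz": 1, "rx": 0, "ry": 0, "rz": -0.2}, {"gripper": 0.68, "dx": 0, "dy": 0, "dz": 1, "rx": 0, "ry": 0, "rz": 0}, {"gripper": 0.68, "dx": 0, "dy": 0, "dz": 1, "rx": 0, "ry": 0, "rz": 0}, {"gripper": 0.68, "dx": 0, "dy": 0, "dz": 0.78, "rx": 0, "ry": 0, "rz": 0}, {"gripper": 0.68, "dx": 0, "dy": 0, "dz": 0, "rx": 0, "ry": 0, "rz": 0}, {"gripper": 1, "dx": 0, "dy": 0, "dz": 0, "rx": 0, "ry": 0, "rz": 0}, {"gripper": 1, "dx": 0, "dy": 0, "dz": 0, "rx": 0, "ry": 0, "rz": 0}, {"gripper": 1, "dx": 0, "dy": 0, "dz": 0, "rx": 0, "ry": 0, "rz": 0}]}}

```text
clock: 19.38
ee_pos: [0.4531, 0.0647, 0.0525]
orientation: [0.0, 0.124, 0.992, 0.0]
force: [-0.3, 1.7, -1.5]
width: 0.0077
gripper_force: 41.0
```

```bash
cat > feel.py <<'E'
from h import *
r=[]
for i in range(5):
    env.grab_frame("side");o,M=tool();r.append([o["torque"][2],o["force"][2],yaw(M)-np.pi/2])
r=np.array(r);m=r.mean(0)
print(round(o["clock"],2),"z",o["ee_pos"].round(4),"wing %.3f Tz %.3f (sd %.3f) Fz %.2f Tc %.3f"%(m[2],m[0],r[:,0].std(),m[1],m[0]+.008*m[1]),"Fxy",o["force"][:2].round(1),"w",round(o["width"],4))
E
python3 feel.py
```

```text
19.62 z [0.4531 0.0647 0.0524] wing -0.249 Tz 0.023 (sd 0.022) Fz -1.13 Tc 0.014 Fxy [-1.   1.5] w 0.0067
```

>>> {"method": "send_rows", "body": {"deltas": [{"gripper": 1, "dx": 0, "dy": 0, "dz": 0.01, "rx": 0, "ry": 0, "rz": 0.84}, {"gripper": 1, "dx": 0, "dy": 0, "dz": 0.02, "rx": 0, "ry": 0, "rz": 0.84}, {"gripper": 1, "dx": 0, "dy": 0, "dz": 0.03, "rx": 0, "ry": 0, "rz": 0.84}, {"gripper": 1, "dx": 0, "dy": 0, "dz": 0.03, "rx": 0, "ry": 0, "rz": 0.84}]}}

```text
clock: 20.12
ee_pos: [0.453, 0.0645, 0.0507]
orientation: [0.0, 0.269, 0.963, -0.0]
force: [-1.5, 0.8, 1.0]
width: 0.0068
gripper_force: 41.4
```

```bash
python3 feel.py
```

```text
20.38 z [0.453  0.0645 0.0507] wing -0.542 Tz 0.188 (sd 0.043) Fz 1.90 Tc 0.203 Fxy [-1.5  0.8] w 0.0072
```

>>> {"method": "send_rows", "body": {"deltas": [{"gripper": 1, "dx": 0, "dy": 0, "dz": 0.035, "rx": 0, "ry": 0, "rz": 1}]}}

```text
clock: 20.5
ee_pos: [0.4529, 0.0645, 0.05]
orientation: [0.0, 0.31, 0.951, -0.0]
force: [-2.0, 0.7, 3.1]
width: 0.0073
gripper_force: 41.6
```

```bash
python3 feel.py
```

```text
20.75 z [0.453  0.0645 0.0499] wing -0.629 Tz 0.173 (sd 0.035) Fz 3.61 Tc 0.202 Fxy [-1.6  0.5] w 0.0072
```

>>> {"method": "send_rows", "body": {"deltas": [{"gripper": 1, "dx": 0, "dy": 0, "dz": 0.035, "rx": 0, "ry": 0, "rz": 1}]}}

```text
clock: 20.88
ee_pos: [0.4529, 0.0644, 0.0492]
orientation: [0.0, 0.351, 0.936, -0.0]
force: [-1.2, -0.0, 5.2]
width: 0.0069
gripper_force: 41.8
```

```bash
python3 feel.py
```

```text
21.12 z [0.4529 0.0644 0.0491] wing -0.716 Tz 0.174 (sd 0.023) Fz 4.78 Tc 0.212 Fxy [-2.   0.3] w 0.0074
```

Still free running, with Tc≈0.205. I'll ease dz a little.

>>> {"method": "send_rows", "body": {"deltas": [{"gripper": 1, "dx": 0, "dy": 0, "dz": 0.02, "rx": 0, "ry": 0, "rz": 1}]}}

```text
clock: 21.25
ee_pos: [0.4528, 0.0644, 0.0486]
orientation: [-0.0, 0.392, 0.92, -0.0]
force: [-1.6, -0.5, 3.4]
width: 0.0069
gripper_force: 41.6
```

```bash
python3 feel.py
```

```text
21.5 z [0.4528 0.0644 0.0486] wing -0.803 Tz 0.182 (sd 0.022) Fz 3.32 Tc 0.208 Fxy [-1.6 -0.7] w 0.0072
```

>>> {"method": "send_rows", "body": {"deltas": [{"gripper": 1, "dx": 0, "dy": 0, "dz": 0.03, "rx": 0, "ry": 0, "rz": 1}]}}

```text
clock: 21.62
ee_pos: [0.4528, 0.0644, 0.048]
orientation: [-0.0, 0.431, 0.902, -0.0]
force: [-2.1, -0.9, 5.4]
width: 0.0069
gripper_force: 41.9
```

```bash
python3 feel.py
```

```text
21.88 z [0.4528 0.0644 0.048 ] wing -0.890 Tz 0.199 (sd 0.026) Fz 4.55 Tc 0.236 Fxy [-2.2 -0.8] w 0.0067
```

>>> {"method": "send_rows", "body": {"deltas": [{"gripper": 1, "dx": 0, "dy": 0, "dz": 0.01, "rx": 0, "ry": 0, "rz": 0.6}]}}

```text
clock: 22.0
ee_pos: [0.4528, 0.0644, 0.0478]
orientation: [-0.0, 0.454, 0.891, -0.0]
force: [-2.3, -1.7, 4.8]
width: 0.0072
gripper_force: 41.8
```

```bash
python3 feel.py
```

```text
22.25 z [0.4528 0.0644 0.0478] wing -0.943 Tz 0.278 (sd 0.015) Fz 4.97 Tc 0.318 Fxy [-2.6 -1.6] w 0.0073
```

```bash
python3 feel.py;python3 feel.py; python3 plan.py c -.19
```

```text
22.5 z [0.4528 0.0644 0.0478] wing -0.943 Tz 0.268 (sd 0.027) Fz 5.21 Tc 0.309 Fxy [-2.4 -2.5] w 0.0073
22.75 z [0.4528 0.0644 0.0478] wing -0.943 Tz 0.261 (sd 0.012) Fz 5.00 Tc 0.301 Fxy [-2.9 -2.2] w 0.007
z 0.0478 n 9 rz -0.959
[-0.74, 0.26] [-0.76, 0.2] [-0.78, 0.13] [-0.78, 0.07] [-0.79, -0.0] [-0.78, -0.07] [-0.78, -0.13] [-0.76, -0.2] [-0.74, -0.26]
```

Screw a is about 0.10 above free running (snug) at about 1.12 rad. Releasing it and going to c.

>>> {"method": "send_rows", "body": {"deltas": [{"gripper": 0.68, "dx": 0, "dy": 0, "dz": 0, "rx": 0, "ry": 0, "rz": 0}, {"gripper": 0.68, "dx": 0, "dy": 0, "dz": 0, "rx": 0, "ry": 0, "rz": 0}, {"gripper": 0.68, "dx": 0, "dy": 0, "dz": -0.8, "rx": 0, "ry": 0, "rz": 0}, {"gripper": 0.68, "dx": 0, "dy": 0, "dz": -0.8, "rx": 0, "ry": 0, "rz": 0}, {"gripper": 0.68, "dx": -0.74, "dy": 0.26, "dz": 0, "rx": 0, "ry": 0, "rz": -0.88}, {"gripper": 0.68, "dx": -0.76, "dy": 0.2, "dz": 0, "rx": 0, "ry": 0, "rz": -0.88}, {"gripper": 0.68, "dx": -0.77, "dy": 0.14, "dz": 0, "rx": 0, "ry": 0, "rz": -0.88}, {"gripper": 0.68, "dx": -0.78, "dy": 0.08, "dz": 0, "rx": 0, "ry": 0, "rz": -0.88}, {"gripper": 0.68, "dx": -0.79, "dy": 0.03, "dz": 0, "rx": 0, "ry": 0, "rz": -0.88}, {"gripper": 0.68, "dx": -0.79, "dy": -0.04, "dz": 0, "rx": 0, "ry": 0, "rz": -0.88}, {"gripper": 0.68, "dx": -0.78, "dy": -0.09, "dz": 0, "rx": 0, "ry": 0, "rz": -0.88}, {"gripper": 0.68, "dx": -0.77, "dy": -0.16, "dz": 0, "rx": 0, "ry": 0, "rz": -0.88}, {"gripper": 0.68, "dx": -0.75, "dy": -0.21, "dz": 0, "rx": 0, "ry": 0, "rz": -0.88}, {"gripper": 0.68, "dx": 0, "dy": 0, "dz": 0.68, "rx": 0, "ry": 0, "rz": 0}, {"gripper": 0.68, "dx": 0, "dy": 0, "dz": 0.68, "rx": 0, "ry": 0, "rz": 0}, {"gripper": 0.68, "dx": 0, "dy": 0, "dz": 0, "rx": 0, "ry": 0, "rz": 0}, {"gripper": 1, "dx": 0, "dy": 0, "dz": 0, "rx": 0, "ry": 0, "rz": 0}, {"gripper": 1, "dx": 0, "dy": 0, "dz": 0, "rx": 0, "ry": 0, "rz": 0}, {"gripper": 1, "dx": 0, "dy": 0, "dz": 0, "rx": 0, "ry": 0, "rz": 0}]}}

```text
clock: 25.12
ee_pos: [0.5685, -0.0167, 0.0527]
orientation: [-0.0, 0.126, 0.992, -0.001]
force: [-2.9, -5.0, -1.1]
width: 0.0069
gripper_force: 40.9
```

```bash
python3 feel.py
```

```text
25.38 z [ 0.5685 -0.0167  0.0527] wing -0.252 Tz 0.026 (sd 0.020) Fz -0.74 Tc 0.020 Fxy [-2.1 -5.7] w 0.007
```

>>> {"method": "send_rows", "body": {"deltas": [{"gripper": 1, "dx": 0, "dy": 0, "dz": 0.0, "rx": 0, "ry": 0, "rz": 0.87}, {"gripper": 1, "dx": 0, "dy": 0, "dz": 0.02, "rx": 0, "ry": 0, "rz": 0.87}, {"gripper": 1, "dx": 0, "dy": 0, "dz": 0.03, "rx": 0, "ry": 0, "rz": 0.87}, {"gripper": 1, "dx": 0, "dy": 0, "dz": 0.03, "rx": 0, "ry": 0, "rz": 0.87}, {"gripper": 1, "dx": 0, "dy": 0, "dz": 0.03, "rx": 0, "ry": 0, "rz": 0.87}]}}

```text
clock: 26.0
ee_pos: [0.5686, -0.0168, 0.0504]
orientation: [-0.0, 0.311, 0.95, -0.001]
force: [-2.5, -5.1, -1.1]
width: 0.0072
gripper_force: 41.0
```

```bash
python3 feel.py
```

```text
26.25 z [ 0.5686 -0.0167  0.0504] wing -0.632 Tz 0.196 (sd 0.020) Fz -1.19 Tc 0.186 Fxy [-1.8 -4.8] w 0.0074
```

>>> {"method": "send_rows", "body": {"deltas": [{"gripper": 1, "dx": 0, "dy": 0, "dz": 0.03, "rx": 0, "ry": 0, "rz": 1}]}}

```text
clock: 26.38
ee_pos: [0.5686, -0.0168, 0.0498]
orientation: [-0.0, 0.353, 0.936, -0.001]
force: [-1.4, -5.8, -2.2]
width: 0.007
gripper_force: 40.9
```

```bash
python3 feel.py
```

```text
26.62 z [ 0.5686 -0.0168  0.0497] wing -0.719 Tz 0.212 (sd 0.034) Fz -1.56 Tc 0.200 Fxy [-1.4 -5.4] w 0.0073
```

>>> {"method": "send_rows", "body": {"deltas": [{"gripper": 1, "dx": 0, "dy": 0, "dz": 0.035, "rx": 0, "ry": 0, "rz": 1}]}}

```text
clock: 26.75
ee_pos: [0.5686, -0.0168, 0.0491]
orientation: [-0.0, 0.393, 0.92, -0.001]
force: [-1.6, -4.8, -1.2]
width: 0.0072
gripper_force: 40.9
```

```bash
python3 feel.py
```

```text
27.0 z [ 0.5686 -0.0168  0.049 ] wing -0.807 Tz 0.242 (sd 0.015) Fz -0.97 Tc 0.234 Fxy [-1.3 -4.9] w 0.0074
```

>>> {"method": "send_rows", "body": {"deltas": [{"gripper": 1, "dx": 0, "dy": 0, "dz": 0.03, "rx": 0, "ry": 0, "rz": 0.6}]}}

```text
clock: 27.12
ee_pos: [0.5686, -0.0168, 0.0486]
orientation: [-0.0, 0.416, 0.909, -0.001]
force: [-2.3, -5.1, 0.0]
width: 0.0075
gripper_force: 41.1
```

```bash
python3 feel.py
```

```text
27.38 z [ 0.5686 -0.0168  0.0486] wing -0.859 Tz 0.233 (sd 0.026) Fz -0.58 Tc 0.229 Fxy [-1.7 -5.3] w 0.0072
```

>>> {"method": "send_rows", "body": {"deltas": [{"gripper": 1, "dx": 0, "dy": 0, "dz": 0.02, "rx": 0, "ry": 0, "rz": 0.5}]}}

```text
clock: 27.5
ee_pos: [0.5686, -0.0168, 0.0483]
orientation: [-0.0, 0.436, 0.9, -0.001]
force: [-1.7, -4.9, -0.3]
width: 0.0071
gripper_force: 41.1
```

```bash
python3 feel.py;python3 feel.py
```

```text
27.75 z [ 0.5686 -0.0168  0.0483] wing -0.902 Tz 0.226 (sd 0.022) Fz -0.25 Tc 0.224 Fxy [-1.7 -4.6] w 0.0069
28.0 z [ 0.5686 -0.0168  0.0483] wing -0.901 Tz 0.220 (sd 0.031) Fz -0.01 Tc 0.220 Fxy [-2.9 -5.2] w 0.0071
```

>>> {"method": "send_rows", "body": {"deltas": [{"gripper": 1, "dx": 0, "dy": 0, "dz": 0.02, "rx": 0, "ry": 0, "rz": 0.5}]}}

```text
clock: 28.12
ee_pos: [0.5686, -0.0168, 0.0479]
orientation: [0.0, 0.456, 0.89, -0.001]
force: [-2.7, -5.2, 0.6]
width: 0.0072
gripper_force: 41.2
```

```bash
python3 feel.py;python3 feel.py
```

```text
28.38 z [ 0.5686 -0.0168  0.0479] wing -0.946 Tz 0.214 (sd 0.018) Fz 0.03 Tc 0.215 Fxy [-3.1 -5.2] w 0.0073
28.62 z [ 0.5686 -0.0168  0.048 ] wing -0.945 Tz 0.240 (sd 0.008) Fz -0.12 Tc 0.239 Fxy [-2.6 -4.9] w 0.0069
```

>>> {"method": "send_rows", "body": {"deltas": [{"gripper": 1, "dx": 0, "dy": 0, "dz": 0.02, "rx": 0, "ry": 0, "rz": 0.6}]}}

```text
clock: 28.75
ee_pos: [0.5686, -0.0169, 0.0477]
orientation: [0.0, 0.479, 0.878, -0.001]
force: [-2.9, -5.8, 1.3]
width: 0.0069
gripper_force: 41.4
```

```bash
python3 feel.py;python3 feel.py
```

```text
29.0 z [ 0.5686 -0.0169  0.0477] wing -0.998 Tz 0.273 (sd 0.018) Fz 0.89 Tc 0.280 Fxy [-2.1 -5.4] w 0.0071
29.25 z [ 0.5686 -0.0169  0.0477] wing -0.997 Tz 0.280 (sd 0.022) Fz 0.88 Tc 0.287 Fxy [-3.4 -5.7] w 0.0073
```

>>> {"method": "send_rows", "body": {"deltas": [{"gripper": 1, "dx": 0, "dy": 0, "dz": 0.005, "rx": 0, "ry": 0, "rz": 0.25}]}}

```text
clock: 29.38
ee_pos: [0.5686, -0.0169, 0.0476]
orientation: [0.0, 0.488, 0.873, -0.001]
force: [-2.3, -5.2, 1.4]
width: 0.007
gripper_force: 41.3
```

```bash
python3 feel.py; python3 plan.py b -.255
```

```text
29.62 z [ 0.5686 -0.0169  0.0476] wing -1.019 Tz 0.269 (sd 0.020) Fz 1.16 Tc 0.278 Fxy [-3.3 -5.5] w 0.0074
z 0.0476 n 9 rz -0.973
[0.59, 0.17] [0.57, 0.22] [0.55, 0.27] [0.53, 0.32] [0.5, 0.36] [0.46, 0.4] [0.43, 0.44] [0.39, 0.47] [0.35, 0.5]
```

Screw c is snug, about 0.065 above free running. On to b.

>>> {"method": "send_rows", "body": {"deltas": [{"gripper": 0.68, "dx": 0, "dy": 0, "dz": 0, "rx": 0, "ry": 0, "rz": 0}, {"gripper": 0.68, "dx": 0, "dy": 0, "dz": 0, "rx": 0, "ry": 0, "rz": 0}, {"gripper": 0.68, "dx": 0, "dy": 0, "dz": -0.8, "rx": 0, "ry": 0, "rz": 0}, {"gripper": 0.68, "dx": 0, "dy": 0, "dz": -0.8, "rx": 0, "ry": 0, "rz": 0}, {"gripper": 0.68, "dx": 0.59, "dy": 0.17, "dz": 0, "rx": 0, "ry": 0, "rz": -0.97}, {"gripper": 0.68, "dx": 0.57, "dy": 0.22, "dz": 0, "rx": 0, "ry": 0, "rz": -0.97}, {"gripper": 0.68, "dx": 0.55, "dy": 0.27, "dz": 0, "rx": 0, "ry": 0, "rz": -0.97}, {"gripper": 0.68, "dx": 0.53, "dy": 0.32, "dz": 0, "rx": 0, "ry": 0, "rz": -0.97}, {"gripper": 0.68, "dx": 0.5, "dy": 0.36, "dz": 0, "rx": 0, "ry": 0, "rz": -0.97}, {"gripper": 0.68, "dx": 0.46, "dy": 0.4, "dz": 0, "rx": 0, "ry": 0, "rz": -0.97}, {"gripper": 0.68, "dx": 0.43, "dy": 0.44, "dz": 0, "rx": 0, "ry": 0, "rz": -0.97}, {"gripper": 0.68, "dx": 0.39, "dy": 0.47, "dz": 0, "rx": 0, "ry": 0, "rz": -0.97}, {"gripper": 0.68, "dx": 0.35, "dy": 0.5, "dz": 0, "rx": 0, "ry": 0, "rz": -0.97}, {"gripper": 0.68, "dx": 0, "dy": 0, "dz": 0.68, "rx": 0, "ry": 0, "rz": 0}, {"gripper": 0.68, "dx": 0, "dy": 0, "dz": 0.68, "rx": 0, "ry": 0, "rz": 0}, {"gripper": 0.68, "dx": 0, "dy": 0, "dz": 0, "rx": 0, "ry": 0, "rz": 0}, {"gripper": 1, "dx": 0, "dy": 0, "dz": 0, "rx": 0, "ry": 0, "rz": 0}, {"gripper": 1, "dx": 0, "dy": 0, "dz": 0, "rx": 0, "ry": 0, "rz": 0}, {"gripper": 1, "dx": 0, "dy": 0, "dz": 0, "rx": 0, "ry": 0, "rz": 0}]}}

```text
clock: 32.0
ee_pos: [0.5401, 0.0891, 0.052]
orientation: [-0.0, 0.129, 0.992, -0.001]
force: [0.1, -5.0, -1.2]
width: 0.0074
gripper_force: 41.3
```

```bash
python3 feel.py
```

```text
32.25 z [0.54   0.0891 0.052 ] wing -0.258 Tz 0.014 (sd 0.023) Fz -0.88 Tc 0.007 Fxy [-0.5 -5. ] w 0.0068
```

>>> {"method": "send_rows", "body": {"deltas": [{"gripper": 1, "dx": 0, "dy": 0, "dz": 0.0, "rx": 0, "ry": 0, "rz": 0.87}, {"gripper": 1, "dx": 0, "dy": 0, "dz": 0.02, "rx": 0, "ry": 0, "rz": 0.87}, {"gripper": 1, "dx": 0, "dy": 0, "dz": 0.03, "rx": 0, "ry": 0, "rz": 0.87}, {"gripper": 1, "dx": 0, "dy": 0, "dz": 0.03, "rx": 0, "ry": 0, "rz": 0.87}, {"gripper": 1, "dx": 0, "dy": 0, "dz": 0.03, "rx": 0, "ry": 0, "rz": 0.87}]}}

```text
clock: 32.88
ee_pos: [0.5399, 0.0888, 0.0497]
orientation: [0.0, 0.314, 0.949, -0.002]
force: [-0.8, -7.1, -0.3]
width: 0.0068
gripper_force: 41.3
```

```bash
python3 feel.py
```

```text
33.12 z [0.54   0.0888 0.0497] wing -0.638 Tz 0.174 (sd 0.034) Fz -1.59 Tc 0.161 Fxy [-0.2 -5.9] w 0.0069
```

>>> {"method": "send_rows", "body": {"deltas": [{"gripper": 1, "dx": 0, "dy": 0, "dz": 0.035, "rx": 0, "ry": 0, "rz": 1}]}}

```text
clock: 33.25
ee_pos: [0.5399, 0.0887, 0.049]
orientation: [0.0, 0.355, 0.935, -0.002]
force: [-0.9, -5.9, -2.0]
width: 0.0074
gripper_force: 41.3
```

```bash
python3 feel.py
```

```text
33.5 z [0.5399 0.0887 0.0489] wing -0.725 Tz 0.177 (sd 0.025) Fz -1.89 Tc 0.162 Fxy [ 0.4 -6.9] w 0.0073
```

>>> {"method": "send_rows", "body": {"deltas": [{"gripper": 1, "dx": 0, "dy": 0, "dz": 0.035, "rx": 0, "ry": 0, "rz": 1}]}}

```text
clock: 33.62
ee_pos: [0.5398, 0.0887, 0.0483]
orientation: [0.0, 0.396, 0.918, -0.002]
force: [-1.0, -6.5, -1.5]
width: 0.007
gripper_force: 41.3
```

```bash
python3 feel.py;python3 feel.py
```

```text
33.88 z [0.5398 0.0887 0.0482] wing -0.813 Tz 0.194 (sd 0.024) Fz -1.81 Tc 0.179 Fxy [-0.7 -5.9] w 0.007
34.12 z [0.5398 0.0887 0.0482] wing -0.811 Tz 0.173 (sd 0.017) Fz -1.79 Tc 0.159 Fxy [-0.3 -6.8] w 0.0072
```

>>> {"method": "send_rows", "body": {"deltas": [{"gripper": 1, "dx": 0, "dy": 0, "dz": 0.025, "rx": 0, "ry": 0, "rz": 0.7}]}}

```text
clock: 34.25
ee_pos: [0.5398, 0.0886, 0.0478]
orientation: [0.0, 0.423, 0.906, -0.002]
force: [-1.0, -6.6, -1.3]
width: 0.0073
gripper_force: 41.4
```

```bash
python3 feel.py
```

```text
34.5 z [0.5398 0.0886 0.0478] wing -0.873 Tz 0.220 (sd 0.007) Fz -1.36 Tc 0.210 Fxy [-0.7 -6.5] w 0.0072
```

>>> {"method": "send_rows", "body": {"deltas": [{"gripper": 1, "dx": 0, "dy": 0, "dz": 0.02, "rx": 0, "ry": 0, "rz": 0.5}]}}

```text
clock: 34.62
ee_pos: [0.5398, 0.0886, 0.0475]
orientation: [0.0, 0.443, 0.897, -0.002]
force: [-1.9, -7.8, 1.1]
width: 0.0069
gripper_force: 41.5
```

```bash
python3 feel.py;python3 feel.py
```

```text
34.88 z [0.5398 0.0886 0.0475] wing -0.916 Tz 0.203 (sd 0.021) Fz -0.93 Tc 0.196 Fxy [-1.3 -7.8] w 0.0074
35.12 z [0.5398 0.0886 0.0475] wing -0.916 Tz 0.217 (sd 0.031) Fz -0.17 Tc 0.216 Fxy [-0.5 -6.9] w 0.0074
```

>>> {"method": "send_rows", "body": {"deltas": [{"gripper": 1, "dx": 0, "dy": 0, "dz": 0.015, "rx": 0, "ry": 0, "rz": 0.5}]}}

```text
clock: 35.25
ee_pos: [0.5398, 0.0885, 0.0473]
orientation: [0.0, 0.462, 0.887, -0.002]
force: [-1.6, -6.9, 0.4]
width: 0.0071
gripper_force: 41.6
```

```bash
python3 feel.py;python3 feel.py
```

```text
35.5 z [0.5398 0.0886 0.0473] wing -0.960 Tz 0.266 (sd 0.026) Fz 0.43 Tc 0.269 Fxy [-1.2 -6.9] w 0.0074
35.75 z [0.5398 0.0886 0.0473] wing -0.959 Tz 0.242 (sd 0.024) Fz 0.19 Tc 0.244 Fxy [-1.8 -7.2] w 0.0075
```

Screw b is about 0.09 above free running (snug). On to d.

```bash
python3 plan.py d -.25
```

```text
z 0.0473 n 9 rz -0.903
[-0.4, -0.67] [-0.35, -0.7] [-0.29, -0.73] [-0.23, -0.75] [-0.17, -0.77] [-0.11, -0.78] [-0.05, -0.78] [0.01, -0.78] [0.07, -0.78]
```

>>> {"method": "send_rows", "body": {"deltas": [{"gripper": 0.68, "dx": 0, "dy": 0, "dz": 0, "rx": 0, "ry": 0, "rz": 0}, {"gripper": 0.68, "dx": 0, "dy": 0, "dz": 0, "rx": 0, "ry": 0, "rz": 0}, {"gripper": 0.68, "dx": 0, "dy": 0, "dz": -0.8, "rx": 0, "ry": 0, "rz": 0}, {"gripper": 0.68, "dx": 0, "dy": 0, "dz": -0.8, "rx": 0, "ry": 0, "rz": 0}, {"gripper": 0.68, "dx": -0.4, "dy": -0.67, "dz": 0, "rx": 0, "ry": 0, "rz": -0.9}, {"gripper": 0.68, "dx": -0.35, "dy": -0.7, "dz": 0, "rx": 0, "ry": 0, "rz": -0.9}, {"gripper": 0.68, "dx": -0.29, "dy": -0.73, "dz": 0, "rx": 0, "ry": 0, "rz": -0.9}, {"gripper": 0.68, "dx": -0.23, "dy": -0.75, "dz": 0, "rx": 0, "ry": 0, "rz": -0.9}, {"gripper": 0.68, "dx": -0.17, "dy": -0.77, "dz": 0, "rx": 0, "ry": 0, "rz": -0.9}, {"gripper": 0.68, "dx": -0.11, "dy": -0.78, "dz": 0, "rx": 0, "ry": 0, "rz": -0.9}, {"gripper": 0.68, "dx": -0.05, "dy": -0.79, "dz": 0, "rx": 0, "ry": 0, "rz": -0.9}, {"gripper": 0.68, "dx": 0.01, "dy": -0.79, "dz": 0, "rx": 0, "ry": 0, "rz": -0.9}, {"gripper": 0.68, "dx": 0.07, "dy": -0.79, "dz": 0, "rx": 0, "ry": 0, "rz": -0.9}, {"gripper": 0.68, "dx": 0, "dy": 0, "dz": 0.68, "rx": 0, "ry": 0, "rz": 0}, {"gripper": 0.68, "dx": 0, "dy": 0, "dz": 0.68, "rx": 0, "ry": 0, "rz": 0}, {"gripper": 0.68, "dx": 0, "dy": 0, "dz": 0, "rx": 0, "ry": 0, "rz": 0}, {"gripper": 1, "dx": 0, "dy": 0, "dz": 0, "rx": 0, "ry": 0, "rz": 0}, {"gripper": 1, "dx": 0, "dy": 0, "dz": 0, "rx": 0, "ry": 0, "rz": 0}, {"gripper": 1, "dx": 0, "dy": 0, "dz": 0, "rx": 0, "ry": 0, "rz": 0}]}}

```text
clock: 38.12
ee_pos: [0.4814, -0.0403, 0.052]
orientation: [-0.0, 0.126, 0.992, -0.002]
force: [-1.7, -9.1, -0.5]
width: 0.0069
gripper_force: 41.4
```

```bash
python3 feel.py
```

```text
38.38 z [ 0.4813 -0.0403  0.052 ] wing -0.252 Tz 0.002 (sd 0.030) Fz -1.30 Tc -0.009 Fxy [-1.7 -8.5] w 0.007
```

>>> {"method": "send_rows", "body": {"deltas": [{"gripper": 1, "dx": 0, "dy": 0, "dz": 0.0, "rx": 0, "ry": 0, "rz": 0.87}, {"gripper": 1, "dx": 0, "dy": 0, "dz": 0.02, "rx": 0, "ry": 0, "rz": 0.87}, {"gripper": 1, "dx": 0, "dy": 0, "dz": 0.03, "rx": 0, "ry": 0, "rz": 0.87}, {"gripper": 1, "dx": 0, "dy": 0, "dz": 0.03, "rx": 0, "ry": 0, "rz": 0.87}, {"gripper": 1, "dx": 0, "dy": 0, "dz": 0.03, "rx": 0, "ry": 0, "rz": 0.87}]}}

```text
clock: 39.0
ee_pos: [0.4814, -0.0402, 0.0497]
orientation: [0.0, 0.311, 0.95, -0.002]
force: [-1.2, -8.3, -2.8]
width: 0.0073
gripper_force: 41.3
```

```bash
python3 feel.py
```

```text
39.25 z [ 0.4814 -0.0402  0.0497] wing -0.632 Tz 0.187 (sd 0.010) Fz -2.11 Tc 0.170 Fxy [-1.4 -9. ] w 0.0069
```

>>> {"method": "send_rows", "body": {"deltas": [{"gripper": 1, "dx": 0, "dy": 0, "dz": 0.035, "rx": 0, "ry": 0, "rz": 1}]}}

```text
clock: 39.38
ee_pos: [0.4815, -0.0402, 0.049]
orientation: [0.0, 0.353, 0.936, -0.002]
force: [-2.0, -8.2, -3.1]
width: 0.0073
gripper_force: 41.3
```

```bash
python3 feel.py
```

```text
39.62 z [ 0.4815 -0.0402  0.049 ] wing -0.720 Tz 0.182 (sd 0.037) Fz -2.53 Tc 0.162 Fxy [-1.1 -8.3] w 0.0073
```

>>> {"method": "send_rows", "body": {"deltas": [{"gripper": 1, "dx": 0, "dy": 0, "dz": 0.035, "rx": 0, "ry": 0, "rz": 1}]}}

```text
clock: 39.75
ee_pos: [0.4815, -0.0402, 0.0484]
orientation: [0.0, 0.393, 0.92, -0.002]
force: [-0.8, -7.8, -2.6]
width: 0.0075
gripper_force: 41.3
```

```bash
python3 feel.py;python3 feel.py
```

```text
40.0 z [ 0.4815 -0.0402  0.0483] wing -0.807 Tz 0.190 (sd 0.014) Fz -2.10 Tc 0.173 Fxy [-1.1 -8. ] w 0.0071
40.25 z [ 0.4815 -0.0402  0.0483] wing -0.806 Tz 0.170 (sd 0.013) Fz -2.93 Tc 0.146 Fxy [-1.  -8.9] w 0.0069
```

>>> {"method": "send_rows", "body": {"deltas": [{"gripper": 1, "dx": 0, "dy": 0, "dz": 0.03, "rx": 0, "ry": 0, "rz": 0.7}]}}

```text
clock: 40.38
ee_pos: [0.4815, -0.0402, 0.0478]
orientation: [0.0, 0.421, 0.907, -0.002]
force: [-1.4, -8.6, -0.7]
width: 0.0077
gripper_force: 41.6
```

```bash
python3 feel.py
```

```text
Traceback (most recent call last):
  File "feel.py", line 4, in <module>
    env.grab_frame("side");o,M=tool();r.append([o["torque"][2],o["force"][2],yaw(M)-np.pi/2])
    ~~~~~~~~~~~~~~^^^^^^^^
ValueError: 200 camera calls are used up
```

>>> {"method": "send_rows", "body": {"deltas": [{"gripper": 1, "dx": 0, "dy": 0, "dz": 0.02, "rx": 0, "ry": 0, "rz": 0.5}]}}

```text
clock: 40.6
ee_pos: [0.4816, -0.0402, 0.0476]
orientation: [0.0, 0.44, 0.898, -0.002]
force: [-1.5, -8.8, 0.2]
width: 0.0074
gripper_force: 41.7
```

```bash
python3 feel.py;python3 feel.py
```

```text
Traceback (most recent call last):
  File "feel.py", line 4, in <module>
    env.grab_frame("side");o,M=tool();r.append([o["torque"][2],o["force"][2],yaw(M)-np.pi/2])
    ~~~~~~~~~~~~~~^^^^^^^^
ValueError: 200 camera calls are used up
Traceback (most recent call last):
  File "feel.py", line 4, in <module>
    env.grab_frame("side");o,M=tool();r.append([o["torque"][2],o["force"][2],yaw(M)-np.pi/2])
    ~~~~~~~~~~~~~~^^^^^^^^
ValueError: 200 camera calls are used up
```

The camera calls are used up. I'll read the feel from the state instead, using the wrist torque and the last joint's torque.

```bash
cat > feel.py <<'E'
from h import *
o,M=tool()
print(round(o["clock"],2),o["ee_pos"].round(4),"wing %.3f Tz %.3f Fz %.2f Tc %.3f"%(yaw(M)-np.pi/2,o["torque"][2],o["force"][2],o["torque"][2]+.008*o["force"][2]),"tau6 %.4f"%o["joint_torque"][5],"w",round(o["width"],4))
E
python3 feel.py
```

```text
40.6 [ 0.4816 -0.0402  0.0476] wing -0.911 Tz 0.214 Fz 0.18 Tc 0.216 tau6 -0.1120 w 0.0074
```

>>> {"method": "send_rows", "body": {"deltas": [{"gripper": 1, "dx": 0, "dy": 0, "dz": 0, "rx": 0, "ry": 0, "rz": 0}]}}

```text
clock: 40.72
ee_pos: [0.4816, -0.0402, 0.0476]
orientation: [0.0, 0.44, 0.898, -0.002]
force: [-1.9, -8.6, 0.6]
width: 0.0071
gripper_force: 41.6
```

```bash
python3 feel.py
```

```text
40.73 [ 0.4816 -0.0402  0.0476] wing -0.910 Tz 0.217 Fz 0.60 Tc 0.222 tau6 0.2871 w 0.0071
```

>>> {"method": "send_rows", "body": {"deltas": [{"gripper": 1, "dx": 0, "dy": 0, "dz": 0, "rx": 0, "ry": 0, "rz": 0}]}}

```text
clock: 40.85
ee_pos: [0.4816, -0.0402, 0.0476]
orientation: [0.0, 0.44, 0.898, -0.002]
force: [-1.4, -8.6, 0.1]
width: 0.0071
gripper_force: 41.6
```

```bash
python3 feel.py
```

```text
40.85 [ 0.4816 -0.0402  0.0476] wing -0.910 Tz 0.178 Fz 0.08 Tc 0.179 tau6 0.2252 w 0.0071
```

>>> {"method": "send_rows", "body": {"deltas": [{"gripper": 1, "dx": 0, "dy": 0, "dz": 0, "rx": 0, "ry": 0, "rz": 0}]}}

```text
clock: 40.98
ee_pos: [0.4816, -0.0402, 0.0476]
orientation: [0.0, 0.44, 0.898, -0.002]
force: [-1.3, -8.7, -0.7]
width: 0.0074
gripper_force: 41.6
```

```bash
python3 feel.py
```

```text
40.98 [ 0.4816 -0.0402  0.0476] wing -0.910 Tz 0.221 Fz -0.65 Tc 0.216 tau6 0.2245 w 0.0074
```

>>> {"method": "send_rows", "body": {"deltas": [{"gripper": 1, "dx": 0, "dy": 0, "dz": 0.015, "rx": 0, "ry": 0, "rz": 0.5}, {"gripper": 1, "dx": 0, "dy": 0, "dz": 0, "rx": 0, "ry": 0, "rz": 0}]}}

```text
clock: 41.22
ee_pos: [0.4816, -0.0402, 0.0474]
orientation: [0.001, 0.459, 0.888, -0.002]
force: [-1.8, -9.4, 0.1]
width: 0.007
gripper_force: 41.7
```

```bash
python3 feel.py
```

```text
41.23 [ 0.4816 -0.0402  0.0474] wing -0.954 Tz 0.236 Fz 0.11 Tc 0.237 tau6 0.3082 w 0.007
```

>>> {"method": "send_rows", "body": {"deltas": [{"gripper": 1, "dx": 0, "dy": 0, "dz": 0, "rx": 0, "ry": 0, "rz": 0}]}}

```text
clock: 41.35
ee_pos: [0.4816, -0.0403, 0.0474]
orientation: [0.001, 0.459, 0.888, -0.002]
force: [-2.2, -8.5, 0.7]
width: 0.0074
gripper_force: 41.7
```

```bash
python3 feel.py
```

```text
41.35 [ 0.4816 -0.0403  0.0474] wing -0.954 Tz 0.218 Fz 0.71 Tc 0.224 tau6 0.2464 w 0.0074
```

>>> {"method": "send_rows", "body": {"deltas": [{"gripper": 1, "dx": 0, "dy": 0, "dz": 0, "rx": 0, "ry": 0, "rz": 0}]}}

```text
clock: 41.48
ee_pos: [0.4816, -0.0402, 0.0474]
orientation: [0.001, 0.459, 0.888, -0.002]
force: [-1.9, -8.7, 0.7]
width: 0.0074
gripper_force: 41.7
```

```bash
python3 feel.py
```

```text
41.48 [ 0.4816 -0.0402  0.0474] wing -0.954 Tz 0.234 Fz 0.70 Tc 0.240 tau6 0.2457 w 0.0074
```

>>> {"method": "send_rows", "body": {"deltas": [{"gripper": 1, "dx": 0, "dy": 0, "dz": 0.01, "rx": 0, "ry": 0, "rz": 0.35}, {"gripper": 1, "dx": 0, "dy": 0, "dz": 0, "rx": 0, "ry": 0, "rz": 0}, {"gripper": 1, "dx": 0, "dy": 0, "dz": 0, "rx": 0, "ry": 0, "rz": 0}]}}

```text
clock: 41.85
ee_pos: [0.4816, -0.0402, 0.0472]
orientation: [0.001, 0.472, 0.881, -0.002]
force: [-3.1, -8.6, 0.9]
width: 0.0071
gripper_force: 41.7
```

```bash
python3 feel.py; sed -i 's/-.25$/&/' plan.py; python3 plan.py a -.855
```

```text
41.85 [ 0.4816 -0.0402  0.0472] wing -0.984 Tz 0.228 Fz 0.93 Tc 0.236 tau6 0.2634 w 0.0071
z 0.0472 n 6 rz -0.247
[0.87, 0.29] [0.86, 0.31] [0.85, 0.33] [0.85, 0.34] [0.84, 0.36] [0.83, 0.38]
```

Screw d is snug, about 0.08 above free running. Screw a was tightened while the lid was still tilted, so I'll re-feel it now.

>>> {"method": "send_rows", "body": {"deltas": [{"gripper": 0.68, "dx": 0, "dy": 0, "dz": 0, "rx": 0, "ry": 0, "rz": 0}, {"gripper": 0.68, "dx": 0, "dy": 0, "dz": 0, "rx": 0, "ry": 0, "rz": 0}, {"gripper": 0.68, "dx": 0, "dy": 0, "dz": -0.8, "rx": 0, "ry": 0, "rz": 0}, {"gripper": 0.68, "dx": 0, "dy": 0, "dz": -0.8, "rx": 0, "ry": 0, "rz": 0}, {"gripper": 0.68, "dx": 0.87, "dy": 0.29, "dz": 0, "rx": 0, "ry": 0, "rz": -0.25}, {"gripper": 0.68, "dx": 0.86, "dy": 0.31, "dz": 0, "rx": 0, "ry": 0, "rz": -0.25}, {"gripper": 0.68, "dx": 0.85, "dy": 0.33, "dz": 0, "rx": 0, "ry": 0, "rz": -0.25}, {"gripper": 0.68, "dx": 0.85, "dy": 0.34, "dz": 0, "rx": 0, "ry": 0, "rz": -0.25}, {"gripper": 0.68, "dx": 0.84, "dy": 0.36, "dz": 0, "rx": 0, "ry": 0, "rz": -0.25}, {"gripper": 0.68, "dx": 0.83, "dy": 0.38, "dz": 0, "rx": 0, "ry": 0, "rz": -0.25}, {"gripper": 0.68, "dx": 0, "dy": 0, "dz": 0.76, "rx": 0, "ry": 0, "rz": 0}, {"gripper": 0.68, "dx": 0, "dy": 0, "dz": 0.76, "rx": 0, "ry": 0, "rz": 0}, {"gripper": 0.68, "dx": 0, "dy": 0, "dz": 0, "rx": 0, "ry": 0, "rz": 0}, {"gripper": 1, "dx": 0, "dy": 0, "dz": 0, "rx": 0, "ry": 0, "rz": 0}, {"gripper": 1, "dx": 0, "dy": 0, "dz": 0, "rx": 0, "ry": 0, "rz": 0}, {"gripper": 1, "dx": 0, "dy": 0, "dz": 0, "rx": 0, "ry": 0, "rz": 0}]}}

```text
clock: 43.85
ee_pos: [0.4513, 0.0666, 0.0487]
orientation: [-0.001, 0.415, 0.91, -0.002]
force: [-4.7, -3.5, 1.5]
width: 0.0076
gripper_force: 39.8
```

```bash
python3 feel.py
```

```text
43.85 [0.4513 0.0666 0.0487] wing -0.855 Tz 0.116 Fz 1.52 Tc 0.128 tau6 0.0508 w 0.0076
```

>>> {"method": "send_rows", "body": {"deltas": [{"gripper": 1, "dx": 0, "dy": 0, "dz": 0, "rx": 0, "ry": 0, "rz": 0.4}, {"gripper": 1, "dx": 0, "dy": 0, "dz": 0, "rx": 0, "ry": 0, "rz": 0}, {"gripper": 1, "dx": 0, "dy": 0, "dz": 0, "rx": 0, "ry": 0, "rz": 0}]}}

```text
clock: 44.22
ee_pos: [0.4513, 0.0666, 0.0486]
orientation: [-0.001, 0.43, 0.903, -0.002]
force: [-3.4, -3.9, 1.9]
width: 0.0071
gripper_force: 39.8
```

```bash
python3 feel.py
```

```text
44.23 [0.4513 0.0666 0.0486] wing -0.890 Tz 0.085 Fz 1.90 Tc 0.100 tau6 0.1277 w 0.0071
```

>>> {"method": "send_rows", "body": {"deltas": [{"gripper": 1, "dx": 0, "dy": 0, "dz": 0, "rx": 0, "ry": 0, "rz": 0.25}, {"gripper": 1, "dx": 0, "dy": 0, "dz": 0, "rx": 0, "ry": 0, "rz": 0}, {"gripper": 1, "dx": 0, "dy": 0, "dz": 0, "rx": 0, "ry": 0, "rz": 0}]}}

```text
clock: 44.6
ee_pos: [0.4513, 0.0666, 0.0486]
orientation: [-0.001, 0.44, 0.898, -0.002]
force: [-4.0, -3.1, 2.2]
width: 0.0072
gripper_force: 39.9
```

```bash
python3 feel.py
```

```text
44.6 [0.4513 0.0666 0.0486] wing -0.912 Tz 0.199 Fz 2.18 Tc 0.217 tau6 0.1749 w 0.0072
```

>>> {"method": "send_rows", "body": {"deltas": [{"gripper": 1, "dx": 0, "dy": 0, "dz": 0, "rx": 0, "ry": 0, "rz": 0.2}, {"gripper": 1, "dx": 0, "dy": 0, "dz": 0, "rx": 0, "ry": 0, "rz": 0}, {"gripper": 1, "dx": 0, "dy": 0, "dz": 0, "rx": 0, "ry": 0, "rz": 0}]}}

```text
clock: 44.98
ee_pos: [0.4513, 0.0667, 0.0487]
orientation: [-0.001, 0.448, 0.894, -0.002]
force: [-4.0, -3.7, 1.4]
width: 0.0071
gripper_force: 39.9
```

```bash
python3 feel.py
```

```text
44.98 [0.4513 0.0667 0.0487] wing -0.929 Tz 0.197 Fz 1.37 Tc 0.208 tau6 0.2124 w 0.0071
```

>>> {"method": "send_rows", "body": {"deltas": [{"gripper": 1, "dx": 0, "dy": 0, "dz": 0, "rx": 0, "ry": 0, "rz": 0.2}, {"gripper": 1, "dx": 0, "dy": 0, "dz": 0, "rx": 0, "ry": 0, "rz": 0}, {"gripper": 1, "dx": 0, "dy": 0, "dz": 0, "rx": 0, "ry": 0, "rz": 0}]}}

```text
clock: 45.35
ee_pos: [0.4514, 0.0667, 0.0487]
orientation: [-0.001, 0.456, 0.89, -0.002]
force: [-4.4, -3.5, 1.7]
width: 0.007
gripper_force: 39.9
```

```bash
python3 feel.py
```

```text
45.35 [0.4514 0.0667 0.0487] wing -0.946 Tz 0.194 Fz 1.70 Tc 0.208 tau6 0.2448 w 0.007
```

>>> {"method": "send_rows", "body": {"deltas": [{"gripper": 1, "dx": 0, "dy": 0, "dz": 0, "rx": 0, "ry": 0, "rz": 0.15}, {"gripper": 1, "dx": 0, "dy": 0, "dz": 0, "rx": 0, "ry": 0, "rz": 0}, {"gripper": 1, "dx": 0, "dy": 0, "dz": 0, "rx": 0, "ry": 0, "rz": 0}]}}

```text
clock: 45.72
ee_pos: [0.4514, 0.0667, 0.0486]
orientation: [-0.001, 0.462, 0.887, -0.002]
force: [-4.1, -3.8, 1.3]
width: 0.0073
gripper_force: 39.9
```

```bash
python3 feel.py
```

```text
45.73 [0.4514 0.0667 0.0486] wing -0.960 Tz 0.225 Fz 1.32 Tc 0.235 tau6 0.2541 w 0.0073
```

Screw a now slips at about 9 N equivalent, so levelling did relieve it a little. I'll add a touch, then re-feel c the same way.

>>> {"method": "send_rows", "body": {"deltas": [{"gripper": 1, "dx": 0, "dy": 0, "dz": 0, "rx": 0, "ry": 0, "rz": 0.3}, {"gripper": 1, "dx": 0, "dy": 0, "dz": 0, "rx": 0, "ry": 0, "rz": 0}, {"gripper": 1, "dx": 0, "dy": 0, "dz": 0, "rx": 0, "ry": 0, "rz": 0}]}}

```text
clock: 46.1
ee_pos: [0.4514, 0.0667, 0.0485]
orientation: [-0.001, 0.473, 0.881, -0.002]
force: [-3.8, -3.8, 1.6]
width: 0.007
gripper_force: 39.9
```

```bash
python3 feel.py; python3 plan.py c -.94
```

```text
46.1 [0.4514 0.0667 0.0485] wing -0.986 Tz 0.291 Fz 1.61 Tc 0.304 tau6 0.2713 w 0.007
z 0.0485 n 8 rz -0.065
[-0.84, 0.33] [-0.84, 0.32] [-0.84, 0.32] [-0.84, 0.31] [-0.85, 0.31] [-0.85, 0.3] [-0.85, 0.3] [-0.85, 0.29]
```

>>> {"method": "send_rows", "body": {"deltas": [{"gripper": 0.68, "dx": 0, "dy": 0, "dz": 0, "rx": 0, "ry": 0, "rz": 0}, {"gripper": 0.68, "dx": 0, "dy": 0, "dz": 0, "rx": 0, "ry": 0, "rz": 0}, {"gripper": 0.68, "dx": 0, "dy": 0, "dz": -0.8, "rx": 0, "ry": 0, "rz": 0}, {"gripper": 0.68, "dx": 0, "dy": 0, "dz": -0.8, "rx": 0, "ry": 0, "rz": 0}, {"gripper": 0.68, "dx": -0.84, "dy": 0.33, "dz": 0, "rx": 0, "ry": 0, "rz": -0.07}, {"gripper": 0.68, "dx": -0.84, "dy": 0.32, "dz": 0, "rx": 0, "ry": 0, "rz": -0.07}, {"gripper": 0.68, "dx": -0.84, "dy": 0.32, "dz": 0, "rx": 0, "ry": 0, "rz": -0.07}, {"gripper": 0.68, "dx": -0.84, "dy": 0.31, "dz": 0, "rx": 0, "ry": 0, "rz": -0.07}, {"gripper": 0.68, "dx": -0.85, "dy": 0.31, "dz": 0, "rx": 0, "ry": 0, "rz": -0.07}, {"gripper": 0.68, "dx": -0.85, "dy": 0.3, "dz": 0, "rx": 0, "ry": 0, "rz": -0.07}, {"gripper": 0.68, "dx": -0.85, "dy": 0.3, "dz": 0, "rx": 0, "ry": 0, "rz": -0.07}, {"gripper": 0.68, "dx": -0.85, "dy": 0.29, "dz": 0, "rx": 0, "ry": 0, "rz": -0.07}, {"gripper": 0.68, "dx": 0, "dy": 0, "dz": 0.8, "rx": 0, "ry": 0, "rz": 0}, {"gripper": 0.68, "dx": 0, "dy": 0, "dz": 0.8, "rx": 0, "ry": 0, "rz": 0}, {"gripper": 0.68, "dx": 0, "dy": 0, "dz": 0, "rx": 0, "ry": 0, "rz": 0}, {"gripper": 1, "dx": 0, "dy": 0, "dz": 0, "rx": 0, "ry": 0, "rz": 0}, {"gripper": 1, "dx": 0, "dy": 0, "dz": 0, "rx": 0, "ry": 0, "rz": 0}, {"gripper": 1, "dx": 0, "dy": 0, "dz": 0, "rx": 0, "ry": 0, "rz": 0}]}}

```text
clock: 48.35
ee_pos: [0.5683, -0.0165, 0.0482]
orientation: [-0.002, 0.451, 0.892, -0.002]
force: [-4.2, -3.4, -1.1]
width: 0.0071
gripper_force: 39.9
```

```bash
python3 feel.py
```

```text
48.35 [ 0.5683 -0.0165  0.0482] wing -0.937 Tz 0.072 Fz -1.11 Tc 0.063 tau6 0.0899 w 0.0071
```

>>> {"method": "send_rows", "body": {"deltas": [{"gripper": 1, "dx": 0, "dy": 0, "dz": 0, "rx": 0, "ry": 0, "rz": 0.5}, {"gripper": 1, "dx": 0, "dy": 0, "dz": 0, "rx": 0, "ry": 0, "rz": 0}, {"gripper": 1, "dx": 0, "dy": 0, "dz": 0, "rx": 0, "ry": 0, "rz": 0}]}}

```text
clock: 48.72
ee_pos: [0.5683, -0.0165, 0.0482]
orientation: [-0.002, 0.471, 0.882, -0.002]
force: [-4.2, -3.7, -0.8]
width: 0.0072
gripper_force: 40.0
```

```bash
python3 feel.py
```

```text
48.73 [ 0.5683 -0.0165  0.0482] wing -0.980 Tz 0.211 Fz -0.76 Tc 0.205 tau6 0.1854 w 0.0072
```

>>> {"method": "send_rows", "body": {"deltas": [{"gripper": 1, "dx": 0, "dy": 0, "dz": 0, "rx": 0, "ry": 0, "rz": 0.2}, {"gripper": 1, "dx": 0, "dy": 0, "dz": 0, "rx": 0, "ry": 0, "rz": 0}, {"gripper": 1, "dx": 0, "dy": 0, "dz": 0, "rx": 0, "ry": 0, "rz": 0}]}}

```text
clock: 49.1
ee_pos: [0.5683, -0.0165, 0.0482]
orientation: [-0.002, 0.478, 0.878, -0.002]
force: [-4.5, -4.1, -0.5]
width: 0.0071
gripper_force: 40.0
```

```bash
python3 feel.py
```

```text
49.1 [ 0.5683 -0.0165  0.0482] wing -0.997 Tz 0.169 Fz -0.48 Tc 0.166 tau6 0.2236 w 0.0071
```

>>> {"method": "send_rows", "body": {"deltas": [{"gripper": 1, "dx": 0, "dy": 0, "dz": 0, "rx": 0, "ry": 0, "rz": 0.2}, {"gripper": 1, "dx": 0, "dy": 0, "dz": 0, "rx": 0, "ry": 0, "rz": 0}, {"gripper": 1, "dx": 0, "dy": 0, "dz": 0, "rx": 0, "ry": 0, "rz": 0}]}}

```text
clock: 49.48
ee_pos: [0.5683, -0.0165, 0.0482]
orientation: [-0.002, 0.486, 0.874, -0.002]
force: [-4.1, -4.3, -1.0]
width: 0.0073
gripper_force: 40.0
```

```bash
python3 feel.py
```

```text
49.48 [ 0.5683 -0.0165  0.0482] wing -1.015 Tz 0.251 Fz -1.02 Tc 0.243 tau6 0.2609 w 0.0073
```

>>> {"method": "send_rows", "body": {"deltas": [{"gripper": 1, "dx": 0, "dy": 0, "dz": 0, "rx": 0, "ry": 0, "rz": 0.2}, {"gripper": 1, "dx": 0, "dy": 0, "dz": 0, "rx": 0, "ry": 0, "rz": 0}, {"gripper": 1, "dx": 0, "dy": 0, "dz": 0, "rx": 0, "ry": 0, "rz": 0}]}}

```text
clock: 49.85
ee_pos: [0.5683, -0.0165, 0.0482]
orientation: [-0.002, 0.493, 0.87, -0.002]
force: [-4.7, -4.6, -1.1]
width: 0.0068
gripper_force: 40.1
```

```bash
python3 feel.py
```

```text
49.85 [ 0.5683 -0.0165  0.0482] wing -1.032 Tz 0.219 Fz -1.14 Tc 0.210 tau6 0.2928 w 0.0068
```

Screw c holds to about 0.29 (≈11 N), still snug. Releasing and retreating.

>>> {"method": "send_rows", "body": {"deltas": [{"gripper": 0.68, "dx": 0, "dy": 0, "dz": 0, "rx": 0, "ry": 0, "rz": 0}, {"gripper": 0.68, "dx": 0, "dy": 0, "dz": 0, "rx": 0, "ry": 0, "rz": 0}, {"gripper": 0.68, "dx": 0, "dy": 0, "dz": -0.8, "rx": 0, "ry": 0, "rz": 0}, {"gripper": 0.68, "dx": 0, "dy": 0, "dz": -1, "rx": 0, "ry": 0, "rz": 0}, {"gripper": 0.68, "dx": 0, "dy": 0, "dz": -1, "rx": 0, "ry": 0, "rz": 0}, {"gripper": 0.68, "dx": 0, "dy": 0, "dz": -1, "rx": 0, "ry": 0, "rz": 0}, {"gripper": 0.68, "dx": 0, "dy": 0, "dz": -1, "rx": 0, "ry": 0, "rz": 0}, {"gripper": 0.68, "dx": 0, "dy": 0, "dz": 0, "rx": 0, "ry": 0, "rz": 0}, {"gripper": 0.68, "dx": 0, "dy": 0, "dz": 0, "rx": 0, "ry": 0, "rz": 0}]}}

```text
clock: 50.98
ee_pos: [0.5709, -0.0155, 0.1445]
orientation: [-0.0, 0.494, 0.869, 0.0]
force: [0.1, 1.0, -0.1]
width: 0.0273
gripper_force: 0.0
```

```bash
python3 -c "
from rig import env
print(env.close_job())"
```

```text
the job is handed in; nothing more can be done
None
```

I tightened all four screws crosswise in two rounds (half-way, then snug at an estimated 11 N each by feel) and handed the job in at about 51 s; the hand-in gave no verdict, and with no camera calls left I couldn't check the final lid level by picture.

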